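# Tip only the lemon out of the divided fruit caddy

## Task

The wooden fruit caddy on the chopping board has two bays, one with the lemon and one with the apple. Lift the caddy by its rail, turn it so that the lemon's bay faces the steel pot and tip it close over the pot so that only the lemon rolls gently in, without touching the fruit; then stand the caddy, apple still in it, level on the middle of the board again and let go. Last, put the lid properly on the pot, and leave the pot and the other kitchen things where they are.

Things in the scene. Friction and masses are not known exactly. Their poses are not given: they have to be found in the camera images.
- caddy_center (a point): Centre of the loose pale-wood caddy, 224 long (x) x 120 wide (y) x 140 high (z up), 70 mm above its underside, 0.32 kg. Bays open upward at +x and -x of a 14 mm thick upright divider across the middle (y-z plane). Divider is solid up to 16 mm above this point, then a 26 mm high hand slot, then the rail. Floor 6 mm thick, side boards 50 mm high.
- caddy_rail (a point): Middle of the rail at the top of the caddy's divider, 56 mm above caddy_center, same axes. Rail 14 thick (x), 110 long (y), 28 high. Grip it from above, fingers closing along the caddy's x. The fruit tops are at least 30 mm below the rail's underside.
- caddy_lip (a point): Middle of the lip of the caddy's +x bay: x = 113 mm, 24 mm above the underside; the -x bay has the same lip at x = -113 mm. In place of an end wall a ramp rises outward at 25 deg, from x = 75 mm to the lip. A fruit rolls out over the lip when that end is tipped down 30 to 50 deg; the divider then holds back the fruit in the other bay.
- lemon_center (a point): Centre of the loose lemon, 83 x 58 x 58 mm (long along x), lying in one of the caddy's two bays; which one varies.
- apple_center (a point): Centre of the loose apple, 77 x 76 x 73 mm, lying in the other bay.
- board: Fixed wooden chopping board, 200 (x) x 300 (y) x 22 mm, the caddy stands on it; origin at the centre of its underside, so its top is 22 mm higher.
- pot: Open round steel pot, 180 mm outside diameter, 85 mm high, wall 4 mm, floor 6 mm thick, 1.4 kg, loose but heavy; origin at the centre of its underside, z up. Two dark loop handles reach to 118 mm from the axis along its +x and -x, 58 to 71 mm high. It stands on the cooktop, which is 4 mm above z = 0; a microwave hangs beyond it, front at x = 0.60 m, underside 0.55 m up.
- lid_knob (a point): Middle of the black knob (34 mm diameter, 26 to 54 mm above the lid's underside) of the loose round steel lid, 186 mm diameter, 0.3 kg; 42 mm above the underside. Metal below the knob is 14 mm thick. A plug under the lid, 160 mm diameter, 6 mm high, goes into the pot's mouth (172 mm); it lies on this plug. Seated, this point is 121 mm above the pot's underside.
- honey_jar: Bystander: honey jar with a dark cap, 65 mm diameter, 86 mm high, loose; origin at the centre of its underside.
- small_tin: Bystander: small food tin, 57 mm diameter, 72 mm high, loose; origin at the centre of its underside.
- peeler: Bystander: white peeler, 170 x 25 x 18 mm, loose; origin at the centre of its underside.
Things that resemble listed ones, but are neither listed nor needed, are in the scene too. There is more than one size of the part that bears apple_center; the job needs the smaller.

How it is judged:
On the way, in this order (a step that is already met when the one before it is completed fails the run):
1. the caddy is lifted clear of the board with both fruits in it (z of caddy_center in the frame of board above 0.13 m and angle between caddy_center's own z axis and vertical below 0.35 rad and distance between lemon_center and caddy_center below 0.11 m and x of apple_center in the frame of caddy_center between -0.105 and 0.105 m and y of apple_center in the frame of caddy_center between -0.055 and 0.055 m and z of apple_center in the frame of caddy_center between -0.07 and 0.02 m), for 0.2 s.
2. the lemon lies in the pot while the apple is still in the caddy in the air (horizontal distance between lemon_center and pot below 0.07 m and z of lemon_center in the frame of pot below 0.065 m and x of apple_center in the frame of caddy_center between -0.105 and 0.105 m and y of apple_center in the frame of caddy_center between -0.055 and 0.055 m and z of apple_center in the frame of caddy_center between -0.07 and 0.02 m and z of caddy_center in the frame of board above 0.11 m), for 0.2 s.
3. the caddy stands level on the middle of the board with the apple in it, let go, before the lid goes on (horizontal distance between caddy_center and board below 0.06 m and angle between caddy_center's own z axis and vertical below 0.06 rad and z of caddy_center in the frame of board below 0.097 m and contact force between the fingers and caddy below 0.1 N and x of apple_center in the frame of caddy_center between -0.105 and 0.105 m and y of apple_center in the frame of caddy_center between -0.055 and 0.055 m and z of apple_center in the frame of caddy_center between -0.07 and 0.02 m and horizontal distance between lemon_center and pot below 0.07 m and z of lemon_center in the frame of pot below 0.065 m), for 0.2 s.
At the end, for the whole second after the job is handed in: The lemon is inside the pot, the lid is seated on the pot (centred within 14 mm, less than 3.5 mm above its seat, level within 3 deg), and the caddy stands level (3.4 deg) on the board, its centre within 60 mm of the board's, with the apple still in it; pot upright, everything released (all of step 3 and horizontal distance between lid_knob and pot below 0.014 m and z of lid_knob in the frame of pot between 0.115 and 0.1245 m and angle between each of lid_knob, pot's own z axis and vertical below 0.05 rad); the robot touches nothing.
It fails at once if the apple leaves the caddy (not (x of apple_center in the frame of caddy_center between -0.105 and 0.105 m and y of apple_center in the frame of caddy_center between -0.055 and 0.055 m and z of apple_center in the frame of caddy_center between -0.07 and 0.02 m)).
It fails at once if the gripper or arm touches the lemon or the apple (contact force between any of the fingers, the arm and lemon above 0.5 N or contact force between any of the fingers, the arm and apple above 0.5 N).
It fails at once if the lemon is dropped from well above the pot or flung (faster than 2 m/s) (linear speed of lemon above 2 m/s).
It fails at once if the pot is shoved more than 40 mm or tipped (distance of pot from where it was at the start of the episode above 0.04 m or angle between pot's own z axis and vertical above 0.35 rad).
It fails at once if the jar, tin or peeler is moved more than 30 mm (distance of any of honey_jar, small_tin, peeler from where it was at the start of the episode above 0.03 m).
It also fails if it takes over 67 s, if anything falls off the work surface, if the arm or the gripper's body presses on something with over 40 N, if the wrist force passes 120 N, or if a joint passes its speed limit or range.

## Robot

A 7-joint arm with a two-finger parallel gripper is mounted at the origin on a cart in front of the work surface, level with it; the furniture and walls round the work are solid. World frame = base frame: x ahead of the robot, y to its left, z up, the work surface at z = 0. Lengths are in m, angles in rad, forces in N, time in s.
With the tool pointing down it reaches from about 0.4 to 0.85 m from the base axis. Payload 4.4 kg.
Tool frame: the origin (TCP) lies at the very end of the fingers, on their centre line; the grasp point (between the pads) lies 19 mm behind it; z points along the fingers, x is the direction in which the jaws open and shut, and the axes are right-handed (so a half turn about z gives the same grasp; the last joint's range is limited). The gripper opens to 94 mm and grips with 3 to 60 N. Pads are 16 mm wide; open, the fingers measure 119 mm over their backs; the gripper's body (75 mm by 177 mm) begins 78 mm behind the grasp point.
Start: joints at [1.27, 0.628, 0.038, 1.517, -0.027, 0.996, -0.02], TCP at [0.151, -0.632, 0.205] pointing down, gripper open.
Joint ranges: [-3.06, 3.06], [-0.37, 2.12], [-1.25, 1.32], [0.18, 2.47], [-1.1, 4.24], [0.23, 1.98], [-2.94, 2.94]. Speed limits (rad/s): [2.57, 2.57, 3.14, 3.14, 3.14, 3.14, 3.14].

## Interface

Orientations are given as a unit quaternion [w, x, y, z].
In Python, from cell import ctrl, viewer gives the robot as it stands.
- The arm moves only by the shell command python3 -m jog 'ROWS' [OPENING]. ROWS is JSON, a list of rows, each an object of numbers: "tx", "ty", "tz": the shift along the tool's x, y, z normalised to -1 to 1, where 1 is 0.8 m; "ax", "ay", "az": the turn, a rotation vector about the tool's x, y, z normalised to -1 to 1, where 1 is 1.5 rad. In form: [{"tx": .., "ty": .., "tz": .., "ax": .., "ay": .., "az": ..}, ...]. A call has 1 to 20 rows; each row is the pose to reach, as a shift and turn from the pose commanded when the call began, along the tool's axes at that moment; what a row does not reach only later rows make up. A row lasts 1/12 s, in which the tool goes at most 41.7 mm and 7.16 degrees, less where a joint would pass 70% of its speed; a pose out of reach is approached as far as the arm can. A call with a number of a shift or a turn outside -1 to 1 is refused whole. A call with a gripper value outside its range is refused whole. OPENING is the gripper's target within -1 to 1 (fully open at 1, half-way at 0, shut at -1), set as the call begins (- or left out, the last holds). The fingers move at their own pace and stop on an object; the grip force is fixed at half the most. Time passes only in rows, so rows that repeat a pose let the fingers close. It gives the time, the measured TCP pose, the force and the opening at its end, in the units of the state.
- ctrl.observe(): the state, without advancing time (a new reading comes with each control period).
- viewer.get_image(name): name is "scene" or "side" or "wrist"; returns (picture, depth): 420x560x3 uint8, red, green, blue; 420x560 float32, m along the optical axis (not along the pixel's ray), 0 where there is no reading.
- viewer.get_calibration(name): a dict with "camera_matrix" (3x3 intrinsics, pixels), "distortion" ([k1, k2, p1, p2, k3] as OpenCV has them; the pictures are not rectified), "R" (3x3) and "t" (3): a world point X has camera coordinates R X + t; the wrist camera has in their place "hand_eye" (4x4, takes a point from camera to tool coordinates, whose origin is the TCP and whose axes are the tool frame's). Camera axes: x right, y down, z forward; pixel columns grow to the right and rows downward; lengths in m; the calibration is good to about 2 mm. A picture is of the moment at which its call begins: read the wrist's pose just before it. get_calibration takes no time and is no camera call.
- ctrl.job_done(): hands the job in, once; it reports no verdict.
The state is a dict: "t": time; "joint_pos": joint angles; "dq": joint speeds; "joint_efforts": joint torques, N m; "tool_pos": TCP position; "ee_rot": TCP orientation; "contact_force": force on the tool from outside, world axes, zero at the start; "moment": the same for the moment, N m; "opening": opening from 0.0 (shut) to 1.0 (fully open).
Only numpy, scipy, OpenCV 4.12 (cv2) and the standard library are available. Lean on these libraries where they do the work, as an engineer would, in place of code of your own. Each camera call takes 0.05 s, during which the arm holds its last target.

## Working session

There is one attempt and no reset: what is moved stays moved. The work goes in short steps, Python scripts to look and compute and a shell command to move; the robot and the scene stay as the last step left them, time stands still between calls to the robot, and variables do not carry over. Pictures are saved under pics/ and viewed, and the job is handed in when it is done.

```bash
ls; mkdir -p pics
cat > h.py <<'E'
import numpy as np, cv2
from cell import ctrl, viewer
from scipy.spatial.transform import Rotation as Rn
def rot(q): return Rn.from_quat([q[1],q[2],q[3],q[0]])
def snap(name,tag):
    s=ctrl.observe()
    im,d=viewer.get_image(name); c=viewer.get_calibration(name)
    cv2.imwrite(f'pics/{tag}.png',im[:,:,::-1]); np.save(f'pics/{tag}.npy',d)
    K=np.array(c['camera_matrix']);D=np.array(c['distortion'])
    if 'hand_eye' in c:
        H=np.array(c['hand_eye']);W=np.eye(4);W[:3,:3]=rot(s['ee_rot']).as_matrix();W[:3,3]=s['tool_pos'];T=W@H
    else:
        R=np.array(c['R']);t=np.array(c['t']);T=np.eye(4);T[:3,:3]=R.T;T[:3,3]=-R.T@t
    np.savez(f'pics/{tag}_cal.npz',K=K,D=D,T=T)
    return im,d
def cloud(tag):
    z=np.load(f'pics/{tag}_cal.npz');d=np.load(f'pics/{tag}.npy')
    h,w=d.shape;u,v=np.meshgrid(np.arange(w),np.arange(h))
    p=cv2.undistortPoints(np.stack([u,v],-1).reshape(-1,1,2).astype(np.float64),z['K'],z['D']).reshape(h,w,2)
    P=np.dstack([p[...,0]*d,p[...,1]*d,d])
    P=P@z['T'][:3,:3].T+z['T'][:3,3]; P[d<=0]=np.nan
    return P
def crop(tag,u0,v0,u1,v1,k):
    im=cv2.imread(f'pics/{tag}.png')[v0:v1,u0:u1]
    cv2.imwrite(f'pics/{tag}_c{u0}_{v0}.png',cv2.resize(im,None,fx=k,fy=k,interpolation=cv2.INTER_CUBIC))
def proj(tag,X):
    z=np.load(f'pics/{tag}_cal.npz');Ti=np.linalg.inv(z['T'])
    X=np.atleast_2d(X).astype(float);r,_=cv2.Rodrigues(Ti[:3,:3])
    return cv2.projectPoints(X,r,Ti[:3,3],z['K'],z['D'])[0].reshape(-1,2)
E
python3 - <<'E'
from h import *
np.set_printoptions(precision=3,suppress=True)
for n in ['scene','side','wrist']: snap(n,n+'0')
for n in ['scene','side','wrist']: print(n,np.load(f'pics/{n}0_cal.npz')['T'])
print(ctrl.observe())
E
```

```text
pics
scene [[ 0.91  -0.313  0.271  0.061]
 [-0.415 -0.677  0.608 -0.894]
 [-0.007 -0.666 -0.746  1.19 ]
 [ 0.     0.     0.     1.   ]]
side [[ 0.256 -0.648  0.717 -0.652]
 [-0.967 -0.186  0.177 -0.291]
 [ 0.019 -0.738 -0.674  1.165]
 [ 0.     0.     0.     1.   ]]
wrist [[ 0.234 -0.935 -0.266  0.228]
 [-0.972 -0.225 -0.063 -0.614]
 [-0.001  0.274 -0.962  0.382]
 [ 0.     0.     0.     1.   ]]
{'t': 0.15, 'joint_pos': array([ 1.27 ,  0.629,  0.038,  1.518, -0.027,  0.996, -0.02 ]), 'dq': array([-0.   , -0.004, -0.001, -0.004, -0.   , -0.002,  0.001]), 'joint_efforts': array([  0.001, -55.009,   1.145, -18.682,  -0.052,   0.021,   0.   ]), 'tool_pos': array([ 0.151, -0.632,  0.205]), 'ee_rot': array([-0.   ,  0.785, -0.619, -0.001]), 'contact_force': array([-0.133, -0.317,  0.107]), 'moment': array([ 0.006, -0.005,  0.001]), 'opening': 0.999874931521275}
```

View pics/scene0.png

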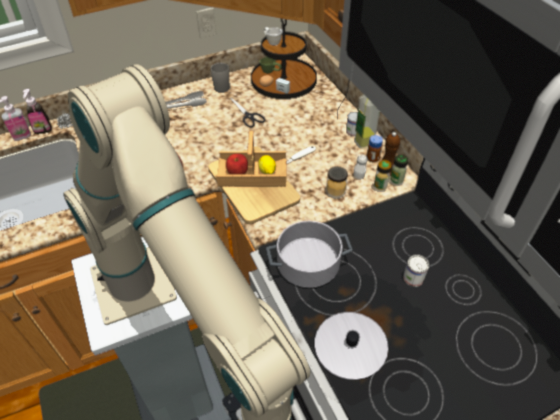

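View pics/side0.png

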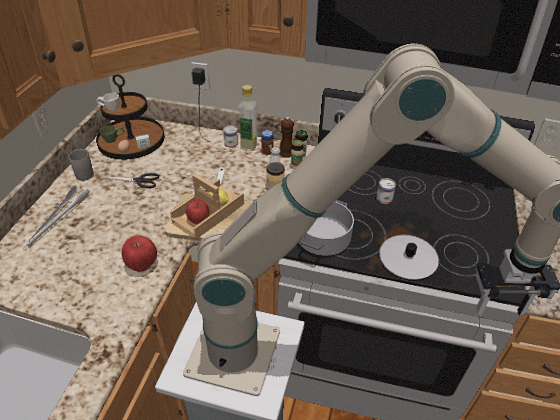

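View pics/wrist0.png

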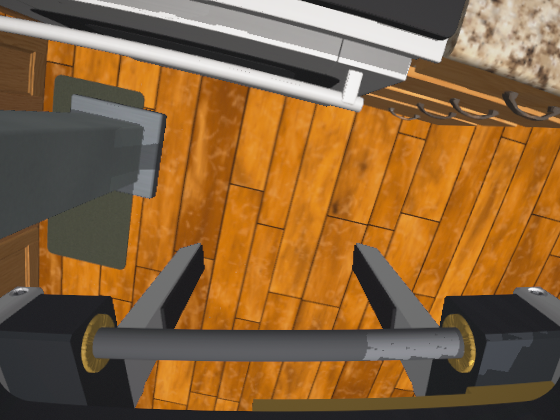

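The scene view shows the caddy at (250,168), with the apple on its left at (237,163) and the lemon on its right at (267,164). The pot is at (308,252) and the lid at (351,345), with its knob at (352,338). The side view shows a decoy large apple at (139,253).

Run:
```python
from h import *
np.set_printoptions(precision=3,suppress=True)
crop('scene0',190,110,390,260,4); crop('side0',140,140,340,290,4)
P=cloud('scene0')
for n,u,v in [('apple',237,163),('lemon',267,164),('rail',251,140),('board',255,202),('potfloor',308,250),('knob',352,336),('lid',340,355),('jar',337,172),('tin',415,262),('peeler',303,152)]: print(n,P[v,u])
Q=cloud('side0')
for n,u,v in [('apple',198,212),('lemon',221,198),('rail',207,184),('knob',411,248),('tin',387,183),('bigapple',139,250)]: print(n,Q[v,u])
```

```text
apple [0.421 0.244 0.088]
lemon [0.511 0.21  0.076]
rail [0.475 0.248 0.161]
board [0.43  0.123 0.019]
potfloor [ 0.5   -0.11   0.009]
knob [ 0.461 -0.428  0.06 ]
lid [ 0.423 -0.443  0.015]
jar [0.692 0.074 0.086]
tin [ 0.727 -0.309  0.065]
peeler [0.676 0.279 0.011]
apple [0.397 0.25  0.091]
lemon [0.499 0.211 0.074]
rail [0.46  0.238 0.159]
knob [ 0.45  -0.42   0.065]
tin [ 0.728 -0.314  0.078]
bigapple [0.191 0.351 0.098]
```

View pics/scene0_c190_110.png

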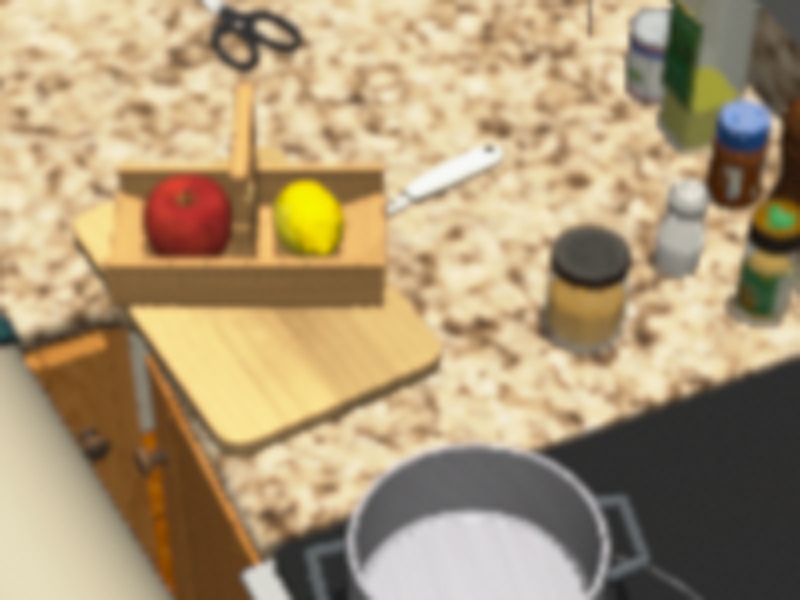

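View pics/side0_c140_140.png

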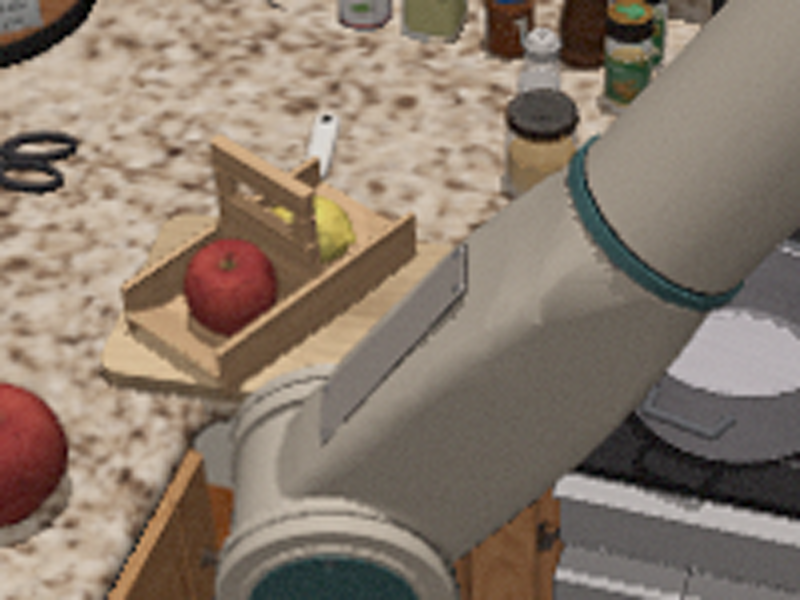

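```bash
cat > m.py <<'E'
from h import *
np.set_printoptions(precision=3,suppress=True)
def circ(p):
    A=np.c_[2*p,np.ones(len(p))];s=np.linalg.lstsq(A,(p**2).sum(1),rcond=None)[0]
    return s[:2],np.sqrt(s[2]+s[:2]@s[:2])
E
python3 - <<'E'
from m import *
for tag in ['scene0','side0']:
    P=cloud(tag).reshape(-1,3);P=P[~np.isnan(P[:,0])]
    def box(a,b,c,d,e,f): return P[(P[:,0]>a)&(P[:,0]<b)&(P[:,1]>c)&(P[:,1]<d)&(P[:,2]>e)&(P[:,2]<f)]
    r=box(.38,.56,.12,.34,.150,.17); 
    if len(r)>5:
        rect=cv2.minAreaRect(r[:,:2].astype(np.float32)); print(tag,'railtop',len(r),r.mean(0),r.max(0)-r.min(0),rect,np.linalg.svd(r[:,:2]-r[:,:2].mean(0))[2][0])
    r=box(.38,.56,.12,.34,.112,.148); print('rail mid',len(r),cv2.minAreaRect(r[:,:2].astype(np.float32)))
    s=box(.3,.64,.1,.38,.068,.1);print('sides',cv2.minAreaRect(s[:,:2].astype(np.float32)))
    b=box(.25,.62,.02,.42,.016,.03); print('board',len(b),cv2.minAreaRect(b[:,:2].astype(np.float32)))
    p=box(.36,.64,-.25,.03,.082,.1); c,rad=circ(p[:,:2]); 
    print('pot rim',len(p),c,rad,p[:,2].mean())
    k=box(.40,.50,-.48,-.36,.045,.085); print('knob',len(k),cv2.minAreaRect(k[:,:2].astype(np.float32)),k[:,2].max())
    l=box(.3,.6,-.58,-.3,.012,.03); print('lid',len(l),cv2.minEnclosingCircle(l[:,:2].astype(np.float32)))
    j=box(.62,.78,.0,.14,.04,.12); print('jar',cv2.minAreaRect(j[:,:2].astype(np.float32)),j[:,2].max())
    h=box(.36,.64,-.28,.06,.055,.078); 
    c=np.nan_to_num(c); dd=np.hypot(*(h[:,:2]-c).T); hh=h[dd>.1]; print('handles',len(hh),[ (np.degrees(np.arctan2(*(x[:2]-c)[::-1]))).round(0) for x in hh[::max(1,len(hh)//12)]])
E
```

```text
scene0 railtop 113 [0.467 0.241 0.158] [0.053 0.101 0.013] ((0.46900996565818787, 0.24446633458137512), (0.1101602166891098, 0.014289669692516327), 65.1827163696289) [-0.424 -0.906]
rail mid 52 ((0.47020596265792847, 0.24283817410469055), (0.11543432623147964, 0.013173114508390427), 62.50907897949219)
sides ((0.46752026677131653, 0.2409379780292511), (0.12432157248258591, 0.2199418693780899), 65.10244750976562)
board 1895 ((0.4634345471858978, 0.21587058901786804), (0.2309807687997818, 0.30567142367362976), 6.608144283294678)
pot rim 340 [ 0.481 -0.147] 0.0876697456216113 0.08611057410880049
knob 162 ((0.4636334776878357, -0.4266369938850403), (0.033146198838949203, 0.03291439637541771), 52.225337982177734) 0.06492693074809552
lid 2822 ((0.46310552954673767, -0.42652228474617004), 0.09258512407541275)
jar ((0.7118462920188904, 0.08836262673139572), (0.12066178768873215, 0.064763642847538), 37.06468963623047) 0.09002328978879293
handles 183 [np.float64(7.0), np.float64(-1.0), np.float64(-8.0), np.float64(-14.0), np.float64(152.0), np.float64(-24.0), np.float64(-26.0), np.float64(160.0
[... 617 characters left out ...]
719268799)
pot rim 188 [ 0.481 -0.142] 0.08777749397886316 0.08760447065712783
knob 88 ((0.4617786705493927, -0.4202291667461395), (0.029331402853131294, 0.028774738311767578), 34.18508529663086) 0.07026612233228113
lid 1775 ((0.49494242668151855, -0.4446539878845215), 0.15154260396957397)
jar ((0.7183593511581421, 0.08114693313837051), (0.1282728612422943, 0.06490599364042282), 4.974104404449463) 0.09330040069617573
handles 106 [np.float64(-9.0), np.float64(-15.0), np.float64(-16.0), np.float64(-23.0), np.float64(149.0), np.float64(153.0), np.float64(153.0), np.float64(159.0), np.float64(162.0), np.float64(167.0), np.float64(-177.0), np.float64(177.0), np.float64(176.0), np.float64(-179.0)]
```

```bash
cat >> m.py <<'E'
# tool orientation: tool x at world yaw psi (deg), z down, then tipped by th deg (x end down)
def tgt(psi,th=0):
    p=np.radians(psi);x=np.array([np.cos(p),np.sin(p),0]);z=np.array([0,0,-1.]);y=np.cross(z,x)
    return Rn.from_matrix(np.c_[x,y,z])*Rn.from_rotvec([0,-np.radians(th),0])
def rows(wps,pos=None,R=None):
    s=ctrl.observe()
    pos=s['tool_pos'] if pos is None else np.array(pos);R=rot(s['ee_rot']) if R is None else R
    for w in wps:
        p,psi=w[0],w[1];th=w[2] if len(w)>2 else 0
        d=R.inv().apply(np.array(p)-pos)/.8; a=(R.inv()*tgt(psi,th)).as_rotvec()/1.5
        print(dict(zip(['tx','ty','tz','ax','ay','az'],[round(float(v),3) for v in np.r_[d,a]])), 'rows>=',round(np.linalg.norm(d)*.8/.0417,1),round(np.degrees(np.linalg.norm(a)*1.5)/7.16,1))
def st():
    s=ctrl.observe();R=rot(s['ee_rot']);M=R.as_matrix()
    print('t',round(s['t'],2),'q',s['joint_pos'],'p',s['tool_pos'],'yaw',np.degrees(np.arctan2(M[1,0],M[0,0])).round(2),'xdown',np.degrees(np.arcsin(-M[2,0])).round(2),'ydown',np.degrees(np.arcsin(-M[2,1])).round(2),'F',s['contact_force'],'op',round(s['opening'],3))
E
python3 - <<'E'
from m import *
import cv2
# board corners at z=.022
def ray(tag,u,v,z0):
    z=np.load(f'pics/{tag}_cal.npz');p=cv2.undistortPoints(np.array([[[u,v]]],float),z['K'],z['D'])[0,0]
    d=z['T'][:3,:3]@np.r_[p,1];o=z['T'][:3,3];return o+d*(z0-o[2])/d[2]
for tag,pts in [('scene0',[(299.5,199),(249,221),(209,165)]),('side0',[(166.5,231),(197.5,238),(185,195)])]:
    for q in pts: print(tag,q,ray(tag,*q,.022))
rows([([.151,-.632,.36],-76.6),([.46,-.03,.36],-90)])
E
```

```text
scene0 (299.5, 199) [0.561 0.073 0.022]
scene0 (249, 221) [0.382 0.055 0.022]
scene0 (209, 165) [0.353 0.342 0.022]
side0 (166.5, 231) [0.352 0.349 0.022]
side0 (197.5, 238) [0.351 0.24  0.022]
side0 (185, 195) [0.534 0.362 0.022]
{'tx': 0.0, 'ty': 0.0, 'tz': -0.194, 'ax': -0.0, 'ay': 0.001, 'az': 0.001} rows>= 3.7 0.0
{'tx': -0.642, 'ty': -0.55, 'tz': -0.193, 'ax': 0.0, 'ay': 0.001, 'az': 0.157} rows>= 16.6 1.9
```

```bash
python3 -m jog '[{"tz":-0.1},{"tz":-0.194},{"tz":-0.194},{"tz":-0.194},{"tx":-0.642,"ty":-0.55,"tz":-0.193,"az":0.157},{"tx":-0.642,"ty":-0.55,"tz":-0.193,"az":0.157},{"tx":-0.642,"ty":-0.55,"tz":-0.193,"az":0.157},{"tx":-0.642,"ty":-0.55,"tz":-0.193,"az":0.157},{"tx":-0.642,"ty":-0.55,"tz":-0.193,"az":0.157},{"tx":-0.642,"ty":-0.55,"tz":-0.193,"az":0.157},{"tx":-0.642,"ty":-0.55,"tz":-0.193,"az":0.157},{"tx":-0.642,"ty":-0.55,"tz":-0.193,"az":0.157},{"tx":-0.642,"ty":-0.55,"tz":-0.193,"az":0.157},{"tx":-0.642,"ty":-0.55,"tz":-0.193,"az":0.157},{"tx":-0.642,"ty":-0.55,"tz":-0.193,"az":0.157},{"tx":-0.642,"ty":-0.55,"tz":-0.193,"az":0.157},{"tx":-0.642,"ty":-0.55,"tz":-0.193,"az":0.157},{"tx":-0.642,"ty":-0.55,"tz":-0.193,"az":0.157},{"tx":-0.642,"ty":-0.55,"tz":-0.193,"az":0.157},{"tx":-0.642,"ty":-0.55,"tz":-0.193,"az":0.157}]' 1
python3 - <<'E'
from m import *
st()
rows([([.481,-.072,.30],-90,42)])
E
```

```text
t 0.15 q [ 1.27   0.629  0.038  1.518 -0.027  0.996 -0.02 ] p [ 0.151 -0.632  0.205] yaw -76.55 xdown 0.08 ydown 0.0 F [-0.133 -0.317  0.107] op 1.0
{'tx': -0.585, 'ty': -0.564, 'tz': -0.118, 'ax': 0.057, 'ay': -0.485, 'az': 0.149} rows>= 15.7 6.1invalid input
```

```bash
python3 -m jog '[{"tx":0,"ty":0,"tz":-0.1,"ax":0,"ay":0,"az":0},{"tx":0,"ty":0,"tz":-0.194,"ax":0,"ay":0,"az":0},{"tx":0,"ty":0,"tz":-0.194,"ax":0,"ay":0,"az":0},{"tx":-0.642,"ty":-0.55,"tz":-0.193,"ax":0,"ay":0,"az":0.157},{"tx":-0.642,"ty":-0.55,"tz":-0.193,"ax":0,"ay":0,"az":0.157},{"tx":-0.642,"ty":-0.55,"tz":-0.193,"ax":0,"ay":0,"az":0.157},{"tx":-0.642,"ty":-0.55,"tz":-0.193,"ax":0,"ay":0,"az":0.157},{"tx":-0.642,"ty":-0.55,"tz":-0.193,"ax":0,"ay":0,"az":0.157},{"tx":-0.642,"ty":-0.55,"tz":-0.193,"ax":0,"ay":0,"az":0.157},{"tx":-0.642,"ty":-0.55,"tz":-0.193,"ax":0,"ay":0,"az":0.157},{"tx":-0.642,"ty":-0.55,"tz":-0.193,"ax":0,"ay":0,"az":0.157},{"tx":-0.642,"ty":-0.55,"tz":-0.193,"ax":0,"ay":0,"az":0.157},{"tx":-0.642,"ty":-0.55,"tz":-0.193,"ax":0,"ay":0,"az":0.157},{"tx":-0.642,"ty":-0.55,"tz":-0.193,"ax":0,"ay":0,"az":0.157},{"tx":-0.642,"ty":-0.55,"tz":-0.193,"ax":0,"ay":0,"az":0.157},{"tx":-0.642,"ty":-0.55,"tz":-0.193,"ax":0,"ay":0,"az":0.157},{"tx":-0.642,"ty":-0.55,"tz":-0.193,"ax":0,"ay":0,"az":0.157},{"tx":-0.642,"ty":-0.55,"tz":-0.193,"ax":0,"ay":0,"az":0.157},{"tx":-0.642,"ty":-0.55,"tz":-0.193,"ax":0,"ay":0,"az":0.157},{"tx":-0.642,"ty":-0.55,"tz":-0.193,"ax":0,"ay":0,"az":0.157}]' 1
python3 - <<'E'
from m import *
st()
rows([([.481,-.072,.30],-90,42)])
E
```

```text
t: 1.82
tool_pos: [0.4618, -0.0232, 0.3602]
ee_rot: [-0.002, 0.71, -0.704, -0.001]
contact_force: [0.2, -0.6, 0.6]
opening: 1.002
t 1.82 q [ 0.215  0.204 -0.275  1.769  0.056  1.174 -1.638] p [ 0.462 -0.023  0.36 ] yaw -89.52 xdown 0.22 ydown 0.12 F [ 0.166 -0.614  0.632] op 1.002
{'tx': 0.062, 'ty': -0.023, 'tz': 0.075, 'ax': 0.001, 'ay': -0.486, 'az': 0.006} rows>= 1.9 5.8
```

```bash
python3 -m jog '[{"tx":0.062,"ty":-0.023,"tz":0.075,"ax":0,"ay":-0.486,"az":0},{"tx":0.062,"ty":-0.023,"tz":0.075,"ax":0,"ay":-0.486,"az":0},{"tx":0.062,"ty":-0.023,"tz":0.075,"ax":0,"ay":-0.486,"az":0},{"tx":0.062,"ty":-0.023,"tz":0.075,"ax":0,"ay":-0.486,"az":0},{"tx":0.062,"ty":-0.023,"tz":0.075,"ax":0,"ay":-0.486,"az":0},{"tx":0.062,"ty":-0.023,"tz":0.075,"ax":0,"ay":-0.486,"az":0},{"tx":0.062,"ty":-0.023,"tz":0.075,"ax":0,"ay":-0.486,"az":0},{"tx":0.062,"ty":-0.023,"tz":0.075,"ax":0,"ay":-0.486,"az":0}]'
python3 - <<'E'
from m import *
st()
snap('side','side1');snap('scene','scene1')
E
```

```text
t: 2.48
tool_pos: [0.4774, -0.0816, 0.2982]
ee_rot: [0.252, -0.659, 0.663, 0.253]
contact_force: [0.4, -0.2, 0.4]
opening: 0.998
t 2.48 q [ 0.765  0.547 -0.318  1.711 -0.496  1.302 -0.883] p [ 0.477 -0.082  0.298] yaw -90.44 xdown 41.78 ydown -0.2 F [ 0.414 -0.237  0.364] op 0.998
```

View pics/scene1.png

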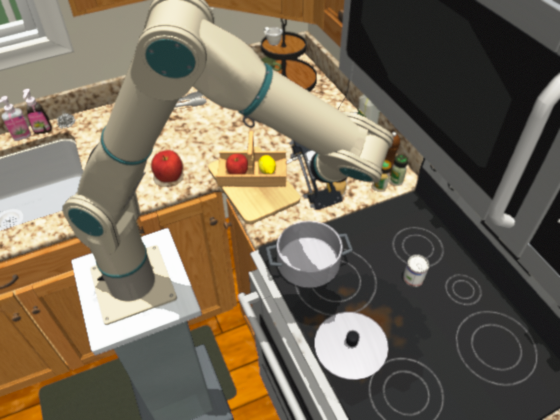

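Run:
```python
from m import *
rows([([.47,.05,.36],-60),([.468,.245,.28],-25)],pos=[.477,-.082,.298])
```

```text
{'tx': -0.175, 'ty': 0.008, 'tz': 0.052, 'ax': -0.127, 'ay': 0.473, 'az': -0.332} rows>= 3.5 7.1
{'tx': -0.29, 'ty': 0.011, 'tz': 0.289, 'ax': -0.275, 'ay': 0.431, 'az': -0.72} rows>= 7.9 10.6
```

```bash
python3 -m jog '[{"tx":-0.175,"ty":0.008,"tz":0.052,"ax":-0.127,"ay":0.473,"az":-0.332},{"tx":-0.175,"ty":0.008,"tz":0.052,"ax":-0.127,"ay":0.473,"az":-0.332},{"tx":-0.175,"ty":0.008,"tz":0.052,"ax":-0.127,"ay":0.473,"az":-0.332},{"tx":-0.175,"ty":0.008,"tz":0.052,"ax":-0.127,"ay":0.473,"az":-0.332},{"tx":-0.175,"ty":0.008,"tz":0.052,"ax":-0.127,"ay":0.473,"az":-0.332},{"tx":-0.175,"ty":0.008,"tz":0.052,"ax":-0.127,"ay":0.473,"az":-0.332},{"tx":-0.29,"ty":0.011,"tz":0.289,"ax":-0.275,"ay":0.431,"az":-0.72},{"tx":-0.29,"ty":0.011,"tz":0.289,"ax":-0.275,"ay":0.431,"az":-0.72},{"tx":-0.29,"ty":0.011,"tz":0.289,"ax":-0.275,"ay":0.431,"az":-0.72},{"tx":-0.29,"ty":0.011,"tz":0.289,"ax":-0.275,"ay":0.431,"az":-0.72},{"tx":-0.29,"ty":0.011,"tz":0.289,"ax":-0.275,"ay":0.431,"az":-0.72},{"tx":-0.29,"ty":0.011,"tz":0.289,"ax":-0.275,"ay":0.431,"az":-0.72},{"tx":-0.29,"ty":0.011,"tz":0.289,"ax":-0.275,"ay":0.431,"az":-0.72},{"tx":-0.29,"ty":0.011,"tz":0.289,"ax":-0.275,"ay":0.431,"az":-0.72},{"tx":-0.29,"ty":0.011,"tz":0.289,"ax":-0.275,"ay":0.431,"az":-0.72}]'
python3 - <<'E'
from m import *
st()
snap('wrist','wrist2')
P=cloud('wrist2').reshape(-1,3);P=P[~np.isnan(P[:,0])]
k=(abs(P[:,0]-.468)<.09)&(abs(P[:,1]-.245)<.1)
r=P[k&(P[:,2]>.145)&(P[:,2]<.175)]; print(len(r),cv2.minAreaRect(r[:,:2].astype(np.float32)),np.median(r[:,2]))
rows([([.468,.245,.132],-25)])
E
```

```text
t: 3.83
tool_pos: [0.4698, 0.2466, 0.2835]
ee_rot: [-0.001, 0.976, -0.219, 0.001]
contact_force: [0.4, -0.3, -0.3]
opening: 0.999
t 3.83 q [-0.141  0.415 -0.569  1.735  0.252  1.063 -1.236] p [0.47  0.247 0.284] yaw -25.25 xdown -0.1 ydown 0.09 F [ 0.356 -0.255 -0.347] op 0.999
1463 ((0.4694899916648865, 0.24751663208007812), (0.10899730771780014, 0.014012468978762627), 65.30805969238281) 0.1593501544185833
{'tx': -0.002, 'ty': 0.003, 'tz': 0.189, 'ax': -0.001, 'ay': -0.001, 'az': -0.004} rows>= 3.6 0.0
```

View pics/wrist2.png

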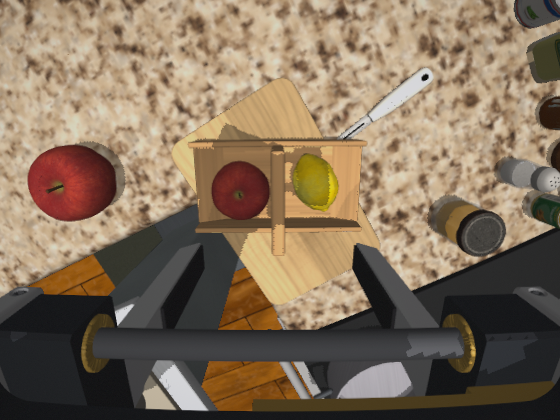

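The rail lies at pixel (278,200), centred under the tool to within 1 mm and at the same yaw. The apple is at (240,190) and the lemon at (316,181), with its long axis along the rail. I'll descend and grip.

```bash
python3 -m jog '[{"tx":-0.001,"ty":-0.001,"tz":0.05,"ax":0,"ay":0,"az":0},{"tx":-0.001,"ty":-0.001,"tz":0.1,"ax":0,"ay":0,"az":-0.004},{"tx":-0.001,"ty":-0.001,"tz":0.14,"ax":0,"ay":0,"az":-0.004},{"tx":-0.001,"ty":-0.001,"tz":0.17,"ax":0,"ay":0,"az":-0.004},{"tx":-0.001,"ty":-0.001,"tz":0.188,"ax":0,"ay":0,"az":-0.004},{"tx":-0.001,"ty":-0.001,"tz":0.188,"ax":0,"ay":0,"az":-0.004},{"tx":-0.001,"ty":-0.001,"tz":0.188,"ax":0,"ay":0,"az":-0.004}]' 1
python3 -c "
from m import *
st()"
```

```text
t: 4.47
tool_pos: [0.4696, 0.2471, 0.132]
ee_rot: [-0.0, 0.976, -0.216, -0.0]
contact_force: [0.6, 0.3, 0.7]
opening: 0.998
t 4.47 q [-0.217  0.598 -0.48   1.916  0.402  0.724 -1.368] p [0.47  0.247 0.132] yaw -24.94 xdown 0.05 ydown -0.0 F [0.622 0.325 0.742] op 0.998
```

```bash
python3 -m jog '[{"tx":0,"ty":0,"tz":0,"ax":0,"ay":0,"az":0},{"tx":0,"ty":0,"tz":0,"ax":0,"ay":0,"az":0},{"tx":0,"ty":0,"tz":0,"ax":0,"ay":0,"az":0},{"tx":0,"ty":0,"tz":0,"ax":0,"ay":0,"az":0},{"tx":0,"ty":0,"tz":0,"ax":0,"ay":0,"az":0},{"tx":0,"ty":0,"tz":0,"ax":0,"ay":0,"az":0},{"tx":0,"ty":0,"tz":0,"ax":0,"ay":0,"az":0},{"tx":0,"ty":0,"tz":0,"ax":0,"ay":0,"az":0},{"tx":0,"ty":0,"tz":0,"ax":0,"ay":0,"az":0},{"tx":0,"ty":0,"tz":0,"ax":0,"ay":0,"az":0}]' -1
python3 -c "
from m import *
st()"
```

```text
t: 5.3
tool_pos: [0.4689, 0.2484, 0.1315]
ee_rot: [-0.0, 0.977, -0.215, -0.001]
contact_force: [-0.4, -0.5, 0.5]
opening: 0.323
t 5.3 q [-0.219  0.599 -0.481  1.916  0.403  0.723 -1.367] p [0.469 0.248 0.132] yaw -24.78 xdown 0.08 ydown 0.02 F [-0.4   -0.545  0.48 ] op 0.323
```

```bash
python3 -m jog '[{"tx":0,"ty":0,"tz":0,"ax":0,"ay":0,"az":0},{"tx":0,"ty":0,"tz":0,"ax":0,"ay":0,"az":0},{"tx":0,"ty":0,"tz":0,"ax":0,"ay":0,"az":0},{"tx":0,"ty":0,"tz":0,"ax":0,"ay":0,"az":0},{"tx":0,"ty":0,"tz":0,"ax":0,"ay":0,"az":0},{"tx":0,"ty":0,"tz":0,"ax":0,"ay":0,"az":0}]' -1
python3 - <<'E'
from m import *
st()
rows([([.469,.248,.30],-25),([.47,.10,.30],-60),([.478,-.033,.30],-90)])
E
```

```text
t: 5.8
tool_pos: [0.4695, 0.2482, 0.1316]
ee_rot: [-0.0, 0.977, -0.215, -0.0]
contact_force: [1.9, -1.0, -1.1]
opening: 0.145
t 5.8 q [-0.219  0.599 -0.48   1.916  0.403  0.723 -1.367] p [0.469 0.248 0.132] yaw -24.8 xdown 0.04 ydown 0.05 F [ 1.905 -0.999 -1.066] op 0.145
{'tx': -0.001, 'ty': 0.0, 'tz': -0.21, 'ax': -0.001, 'ay': 0.0, 'az': 0.002} rows>= 4.0 0.0
{'tx': 0.078, 'ty': 0.168, 'tz': -0.211, 'ax': -0.0, 'ay': 0.001, 'az': 0.41} rows>= 5.4 4.9
{'tx': 0.157, 'ty': 0.314, 'tz': -0.211, 'ax': -0.0, 'ay': 0.001, 'az': 0.759} rows>= 7.9 9.1
```

```bash
python3 -m jog '[{"tx":0,"ty":0,"tz":-0.005,"ax":0,"ay":0,"az":0},{"tx":0,"ty":0,"tz":-0.015,"ax":0,"ay":0,"az":0},{"tx":0,"ty":0,"tz":-0.03,"ax":0,"ay":0,"az":0},{"tx":0,"ty":0,"tz":-0.05,"ax":0,"ay":0,"az":0},{"tx":0,"ty":0,"tz":-0.07,"ax":0,"ay":0,"az":0},{"tx":0,"ty":0,"tz":-0.09,"ax":0,"ay":0,"az":0},{"tx":0,"ty":0,"tz":-0.11,"ax":0,"ay":0,"az":0},{"tx":0,"ty":0,"tz":-0.13,"ax":0,"ay":0,"az":0},{"tx":0,"ty":0,"tz":-0.15,"ax":0,"ay":0,"az":0},{"tx":0,"ty":0,"tz":-0.17,"ax":0,"ay":0,"az":0},{"tx":0,"ty":0,"tz":-0.185,"ax":0,"ay":0,"az":0},{"tx":0,"ty":0,"tz":-0.198,"ax":0,"ay":0,"az":0},{"tx":0,"ty":0,"tz":-0.206,"ax":0,"ay":0,"az":0},{"tx":0,"ty":0,"tz":-0.21,"ax":0,"ay":0,"az":0},{"tx":0,"ty":0,"tz":-0.21,"ax":0,"ay":0,"az":0},{"tx":0,"ty":0,"tz":-0.21,"ax":0,"ay":0,"az":0}]'
python3 - <<'E'
from m import *
st()
snap('wrist','wrist3');snap('scene','scene3')
rows([([.47,.10,.30],-60),([.478,-.033,.30],-90),([.478,-.033,.27],-90)])
E
```

```text
t: 7.13
tool_pos: [0.4687, 0.2478, 0.299]
ee_rot: [0.0, 0.977, -0.215, -0.001]
contact_force: [1.2, 0.7, -6.2]
opening: 0.15
t 7.13 q [-0.135  0.404 -0.581  1.708  0.242  1.105 -1.221] p [0.469 0.248 0.299] yaw -24.78 xdown 0.12 ydown -0.04 F [ 1.169  0.659 -6.222] op 0.15
{'tx': 0.079, 'ty': 0.167, 'tz': -0.002, 'ax': 0.001, 'ay': 0.001, 'az': 0.41} rows>= 3.5 4.9
{'tx': 0.158, 'ty': 0.314, 'tz': -0.002, 'ax': 0.002, 'ay': 0.001, 'az': 0.759} rows>= 6.7 9.1
{'tx': 0.158, 'ty': 0.314, 'tz': 0.036, 'ax': 0.002, 'ay': 0.001, 'az': 0.759} rows>= 6.8 9.1
```

View pics/wrist3.png

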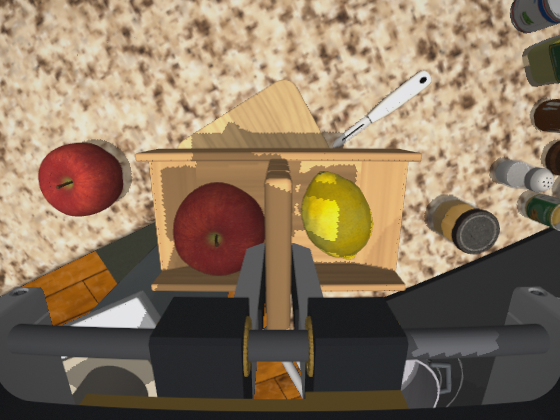

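View pics/scene3.png

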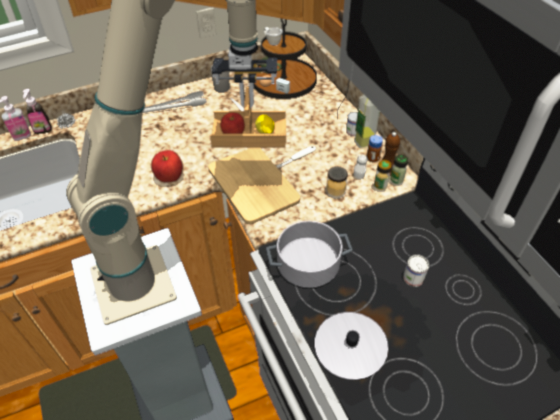

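Both fruits are in the lifted caddy: the apple at (220,228) and the lemon at (338,214) in the wrist view. Next I'll carry it toward the pot while turning.

```bash
python3 -m jog '[{"tx":0.003,"ty":0.006,"tz":0,"ax":0,"ay":0,"az":0.015},{"tx":0.009,"ty":0.019,"tz":0,"ax":0,"ay":0,"az":0.045},{"tx":0.019,"ty":0.038,"tz":0,"ax":0,"ay":0,"az":0.091},{"tx":0.031,"ty":0.062,"tz":0,"ax":0,"ay":0,"az":0.15},{"tx":0.044,"ty":0.088,"tz":0,"ax":0,"ay":0,"az":0.21},{"tx":0.057,"ty":0.113,"tz":0,"ax":0,"ay":0,"az":0.273},{"tx":0.07,"ty":0.138,"tz":0,"ax":0,"ay":0,"az":0.334},{"tx":0.082,"ty":0.163,"tz":0,"ax":0,"ay":0,"az":0.395},{"tx":0.095,"ty":0.188,"tz":0,"ax":0,"ay":0,"az":0.455},{"tx":0.107,"ty":0.214,"tz":0.004,"ax":0,"ay":0,"az":0.516},{"tx":0.12,"ty":0.239,"tz":0.008,"ax":0,"ay":0,"az":0.577},{"tx":0.131,"ty":0.261,"tz":0.012,"ax":0,"ay":0,"az":0.63},{"tx":0.141,"ty":0.28,"tz":0.016,"ax":0,"ay":0,"az":0.676},{"tx":0.149,"ty":0.295,"tz":0.02,"ax":0,"ay":0,"az":0.713},{"tx":0.155,"ty":0.308,"tz":0.024,"ax":0,"ay":0,"az":0.744},{"tx":0.158,"ty":0.314,"tz":0.027,"ax":0,"ay":0,"az":0.759},{"tx":0.158,"ty":0.314,"tz":0.029,"ax":0,"ay":0,"az":0.759},{"tx":0.158,"ty":0.314,"tz":0.03,"ax":0,"ay":0,"az":0.759},{"tx":0.158,"ty":0.314,"tz":0.03,"ax":0,"ay":0,"az":0.759},{"tx":0.158,"ty":0.314,"tz":0.03,"ax":0,"ay":0,"az":0.759}]'
python3 - <<'E'
from m import *
st()
snap('wrist','wrist4');snap('side','side4')
P=cloud('side4').reshape(-1,3);P=P[~np.isnan(P[:,0])]
E
```

```text
t: 8.9
tool_pos: [0.4787, -0.0316, 0.2754]
ee_rot: [-0.0, 0.708, -0.706, -0.001]
contact_force: [0.1, 0.0, -5.5]
opening: 0.151
t 8.9 q [ 0.197  0.31  -0.249  1.874  0.089  0.97  -1.659] p [ 0.479 -0.032  0.275] yaw -89.88 xdown 0.1 ydown -0.05 F [ 0.056  0.037 -5.531] op 0.151
```

View pics/wrist4.png

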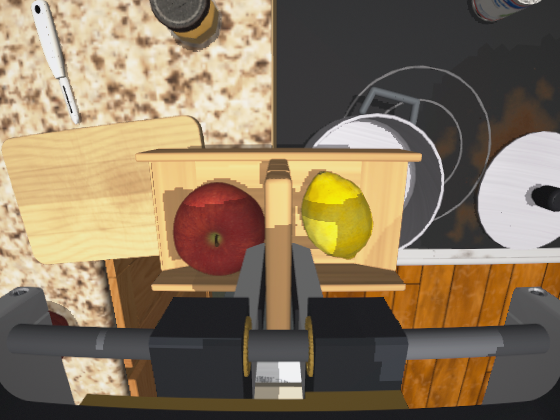

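View pics/side4.png

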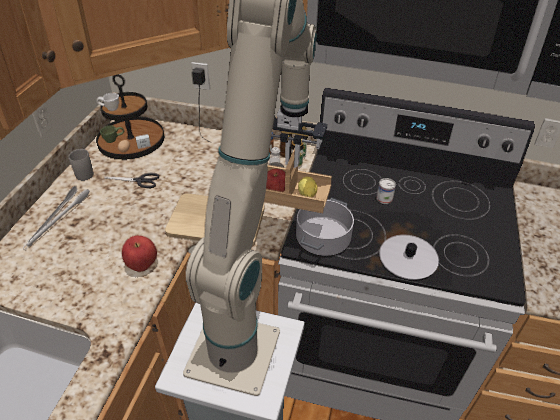

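Run:
```python
from m import *
from scipy.optimize import least_squares
for tag in ['wrist4','side4','scene3']:
    P=cloud(tag).reshape(-1,3);P=P[~np.isnan(P[:,0])]
    d=np.hypot(P[:,0]-.481,P[:,1]+.145)
    p=P[(d>.075)&(d<.1)&(P[:,2]>.08)&(P[:,2]<.1)]
    r=least_squares(lambda c:np.hypot(p[:,0]-c[0],p[:,1]-c[1])-.088,[.481,-.145],loss='soft_l1',f_scale=.003).x
    print(tag,len(p),r,np.median(p[:,2]))
for th in [24,28,32,36,40,44,48]:
    t=np.radians(th); h=.113*np.cos(t)-.084*np.sin(t); v=-.112*np.sin(t)-.108*np.cos(t)
    print(th,'tcp y',round(-.145+.045+h,4),'z for corner .104:',round(.104-v,4))
W=[]
for th,y,z in [(24,-.031,.265),(28,-.039,.262),(32,-.049,.262),(36,-.058,.262),(40,-.067,.262),(44,-.077,.262)]: W.append(([.481,y,z],-90,th))
rows(W)
```

```text
wrist4 1253 [ 0.482 -0.144] 0.08635989534566102
side4 310 [ 0.481 -0.142] 0.08671137533570883
scene3 397 [ 0.481 -0.147] 0.08547160282788036
24 tcp y -0.0309 z for corner .104: 0.2482
28 tcp y -0.0397 z for corner .104: 0.2519
32 tcp y -0.0487 z for corner .104: 0.2549
36 tcp y -0.058 z for corner .104: 0.2572
40 tcp y -0.0674 z for corner .104: 0.2587
44 tcp y -0.0771 z for corner .104: 0.2595
48 tcp y -0.0868 z for corner .104: 0.2595
{'tx': -0.001, 'ty': -0.003, 'tz': 0.013, 'ax': 0.001, 'ay': -0.278, 'az': 0.001} rows>= 0.3 3.3
{'tx': 0.009, 'ty': -0.003, 'tz': 0.017, 'ax': 0.001, 'ay': -0.325, 'az': 0.001} rows>= 0.4 3.9
{'tx': 0.021, 'ty': -0.003, 'tz': 0.017, 'ax': 0.001, 'ay': -0.371, 'az': 0.001} rows>= 0.5 4.5
{'tx': 0.033, 'ty': -0.003, 'tz': 0.017, 'ax': 0.001, 'ay': -0.418, 'az': 0.001} rows>= 0.7 5.0
{'tx': 0.044, 'ty': -0.003, 'tz': 0.017, 'ax': 0.001, 'ay': -0.465, 'az': 0.001} rows>= 0.9 5.6
{'tx': 0.056, 'ty': -0.003, 'tz': 0.017, 'ax': 0.001, 'ay': -0.511, 'az': 0.001} rows>= 1.1 6.1
```

```bash
python3 -m jog '[{"tx":0,"ty":-0.003,"tz":0.002,"ax":0,"ay":-0.02,"az":0},{"tx":0,"ty":-0.003,"tz":0.004,"ax":0,"ay":-0.05,"az":0},{"tx":0,"ty":-0.003,"tz":0.006,"ax":0,"ay":-0.08,"az":0},{"tx":0,"ty":-0.003,"tz":0.008,"ax":0,"ay":-0.11,"az":0},{"tx":0,"ty":-0.003,"tz":0.01,"ax":0,"ay":-0.14,"az":0},{"tx":0,"ty":-0.003,"tz":0.012,"ax":0,"ay":-0.17,"az":0},{"tx":0,"ty":-0.003,"tz":0.013,"ax":0,"ay":-0.2,"az":0},{"tx":0,"ty":-0.003,"tz":0.013,"ax":0,"ay":-0.23,"az":0},{"tx":0,"ty":-0.003,"tz":0.013,"ax":0,"ay":-0.255,"az":0},{"tx":0,"ty":-0.003,"tz":0.013,"ax":0,"ay":-0.27,"az":0},{"tx":0,"ty":-0.003,"tz":0.013,"ax":0,"ay":-0.278,"az":0},{"tx":0,"ty":-0.003,"tz":0.013,"ax":0,"ay":-0.278,"az":0},{"tx":0,"ty":-0.003,"tz":0.013,"ax":0,"ay":-0.278,"az":0}]'
python3 - <<'E'
from m import *
st()
snap('side','side5')
crop('side5',240,120,380,260,4)
W=[]
for th,y,z in [(28,-.039,.258),(32,-.049,.260),(36,-.058,.262),(40,-.067,.262),(44,-.077,.262)]: W.append(([.481,y,z],-90,th))
rows(W)
E
```

```text
t: 10.08
tool_pos: [0.4811, -0.0327, 0.265]
ee_rot: [-0.146, 0.692, -0.692, -0.147]
contact_force: [-0.5, 0.0, -7.2]
opening: 0.148
t 10.08 q [ 0.567  0.421 -0.361  1.846 -0.307  1.019 -1.164] p [ 0.481 -0.033  0.265] yaw -89.99 xdown 23.9 ydown -0.04 F [-0.515  0.003 -7.247] op 0.148
{'tx': 0.011, 'ty': 0.0, 'tz': 0.005, 'ax': 0.001, 'ay': -0.048, 'az': 0.0} rows>= 0.2 0.6
{'tx': 0.022, 'ty': 0.0, 'tz': -0.003, 'ax': 0.001, 'ay': -0.094, 'az': 0.0} rows>= 0.4 1.1
{'tx': 0.031, 'ty': 0.0, 'tz': -0.009, 'ax': 0.001, 'ay': -0.141, 'az': 0.0} rows>= 0.6 1.7
{'tx': 0.041, 'ty': 0.0, 'tz': -0.014, 'ax': 0.001, 'ay': -0.187, 'az': 0.0} rows>= 0.8 2.2
{'tx': 0.053, 'ty': 0.0, 'tz': -0.019, 'ax': 0.001, 'ay': -0.234, 'az': 0.0} rows>= 1.1 2.8
```

View pics/side5_c240_120.png

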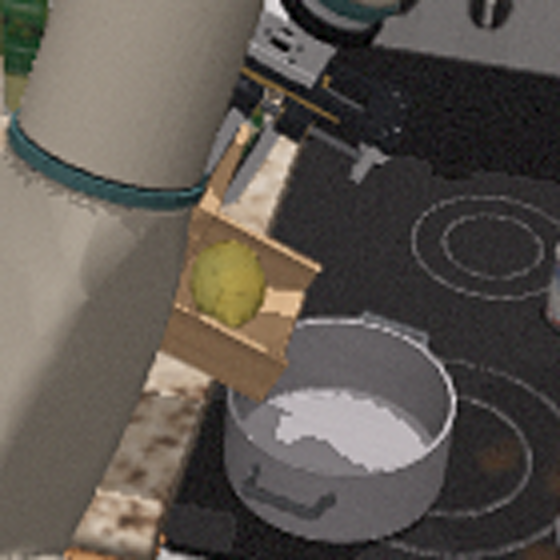

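The lip is over the pot's near rim, and the lemon is still in the bay at crop (228,282). I'll tip further, slowly.

```bash
python3 -m jog '[{"tx":0.004,"ty":0,"tz":0.002,"ax":0,"ay":-0.016,"az":0},{"tx":0.008,"ty":0,"tz":0.003,"ax":0,"ay":-0.032,"az":0},{"tx":0.011,"ty":0,"tz":0.003,"ax":0,"ay":-0.048,"az":0},{"tx":0.015,"ty":0,"tz":0.001,"ax":0,"ay":-0.064,"az":0},{"tx":0.019,"ty":0,"tz":-0.001,"ax":0,"ay":-0.08,"az":0},{"tx":0.022,"ty":0,"tz":-0.003,"ax":0,"ay":-0.094,"az":0},{"tx":0.022,"ty":0,"tz":-0.003,"ax":0,"ay":-0.094,"az":0},{"tx":0.022,"ty":0,"tz":-0.003,"ax":0,"ay":-0.094,"az":0}]'
python3 - <<'E'
from m import *
st()
snap('side','side6')
crop('side6',240,120,380,260,4)
W=[]
for th,y,z in [(36,-.058,.262),(40,-.067,.262),(44,-.077,.262)]: W.append(([.481,y,z],-90,th))
rows(W)
E
```

```text
t: 10.8
tool_pos: [0.4811, -0.0506, 0.2597]
ee_rot: [0.195, -0.679, 0.68, 0.195]
contact_force: [-0.9, 0.0, -6.2]
opening: 0.15
t 10.8 q [ 0.69   0.5   -0.388  1.815 -0.391  1.084 -1.021] p [ 0.481 -0.051  0.26 ] yaw -90.14 xdown 32.03 ydown -0.07 F [-0.923  0.035 -6.173] op 0.15
{'tx': 0.007, 'ty': 0.0, 'tz': -0.007, 'ax': 0.0, 'ay': -0.046, 'az': -0.001} rows>= 0.2 0.6
{'tx': 0.017, 'ty': 0.0, 'tz': -0.013, 'ax': 0.0, 'ay': -0.093, 'az': -0.001} rows>= 0.4 1.1
{'tx': 0.027, 'ty': 0.0, 'tz': -0.02, 'ax': 0.0, 'ay': -0.139, 'az': -0.001} rows>= 0.7 1.7
```

View pics/side6_c240_120.png

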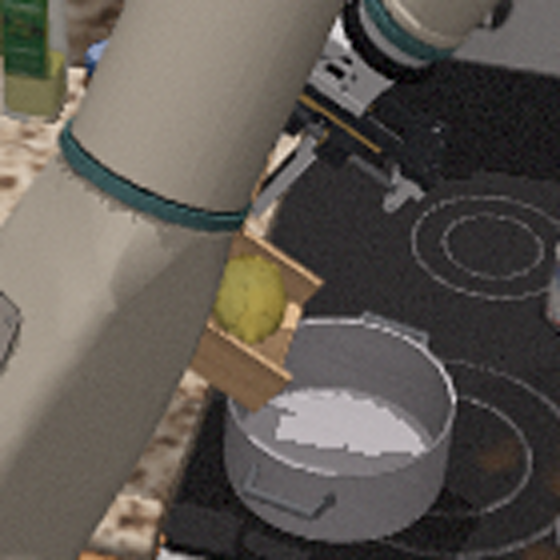

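```bash
python3 -m jog '[{"tx":0.003,"ty":0,"tz":-0.003,"ax":0,"ay":-0.015,"az":0},{"tx":0.005,"ty":0,"tz":-0.005,"ax":0,"ay":-0.03,"az":0},{"tx":0.007,"ty":0,"tz":-0.007,"ax":0,"ay":-0.046,"az":0},{"tx":0.01,"ty":0,"tz":-0.009,"ax":0,"ay":-0.06,"az":0},{"tx":0.012,"ty":0,"tz":-0.01,"ax":0,"ay":-0.07,"az":0},{"tx":0.012,"ty":0,"tz":-0.01,"ax":0,"ay":-0.07,"az":0},{"tx":0.012,"ty":0,"tz":-0.01,"ax":0,"ay":-0.07,"az":0},{"tx":0.012,"ty":0,"tz":-0.01,"ax":0,"ay":-0.07,"az":0}]'
python3 - <<'E'
from m import *
st()
snap('side','side7')
crop('side7',240,120,380,260,4)
W=[]
for th,y,z in [(40,-.067,.262),(44,-.077,.262),(48,-.087,.262)]: W.append(([.481,y,z],-90,th))
rows(W)
E
```

```text
t: 11.52
tool_pos: [0.481, -0.062, 0.2618]
ee_rot: [0.23, -0.668, 0.669, 0.231]
contact_force: [0.3, 0.7, -5.8]
opening: 0.145
t 11.52 q [ 0.764  0.558 -0.407  1.78  -0.437  1.152 -0.942] p [ 0.481 -0.062  0.262] yaw -90.03 xdown 38.07 ydown -0.05 F [ 0.275  0.732 -5.841] op 0.145
{'tx': 0.005, 'ty': 0.0, 'tz': -0.004, 'ax': 0.001, 'ay': -0.023, 'az': -0.0} rows>= 0.1 0.3
{'tx': 0.015, 'ty': 0.0, 'tz': -0.012, 'ax': 0.001, 'ay': -0.069, 'az': -0.0} rows>= 0.4 0.8
{'tx': 0.025, 'ty': 0.0, 'tz': -0.02, 'ax': 0.001, 'ay': -0.116, 'az': -0.0} rows>= 0.6 1.4
```

View pics/side7_c240_120.png

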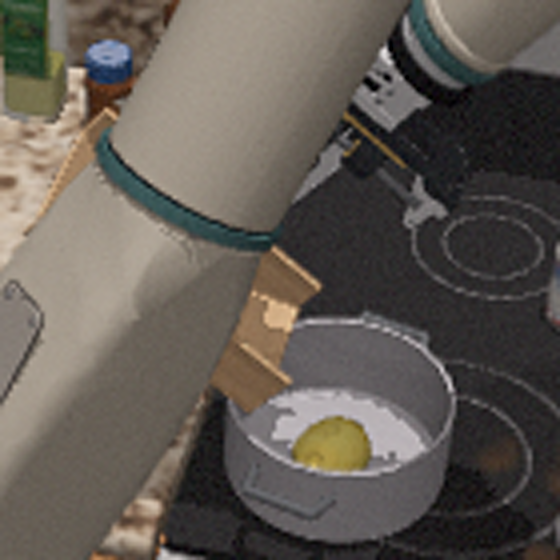

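The lemon lies in the pot at crop (335,445), and the bay is empty. I'll level the caddy again gently.

Run:
```python
from m import *
W=[([.481,-.062+.042*s,.262+.033*s],-90,38*(1-s)) for s in [.05,.2,.4,.6,.8,1]]
rows(W)
```

```text
{'tx': -0.003, 'ty': 0.0, 'tz': -0.0, 'ax': 0.001, 'ay': 0.023, 'az': -0.0} rows>= 0.1 0.3
{'tx': -0.013, 'ty': 0.0, 'tz': -0.0, 'ax': 0.001, 'ay': 0.089, 'az': 0.0} rows>= 0.3 1.1
{'tx': -0.027, 'ty': 0.0, 'tz': -0.0, 'ax': 0.001, 'ay': 0.177, 'az': 0.0} rows>= 0.5 2.1
{'tx': -0.04, 'ty': 0.0, 'tz': -0.0, 'ax': 0.001, 'ay': 0.266, 'az': 0.0} rows>= 0.8 3.2
{'tx': -0.053, 'ty': 0.0, 'tz': -0.0, 'ax': 0.001, 'ay': 0.354, 'az': 0.0} rows>= 1.0 4.3
{'tx': -0.067, 'ty': 0.0, 'tz': -0.0, 'ax': 0.001, 'ay': 0.443, 'az': 0.0} rows>= 1.3 5.3
```

```bash
python3 -m jog '[{"tx":0,"ty":0,"tz":0,"ax":0,"ay":0,"az":0},{"tx":0,"ty":0,"tz":0,"ax":0,"ay":0,"az":0},{"tx":-0.002,"ty":0,"tz":0,"ax":0,"ay":0.01,"az":0},{"tx":-0.004,"ty":0,"tz":0,"ax":0,"ay":0.03,"az":0},{"tx":-0.009,"ty":0,"tz":0,"ax":0,"ay":0.06,"az":0},{"tx":-0.014,"ty":0,"tz":0,"ax":0,"ay":0.09,"az":0},{"tx":-0.019,"ty":0,"tz":0,"ax":0,"ay":0.125,"az":0},{"tx":-0.025,"ty":0,"tz":0,"ax":0,"ay":0.165,"az":0},{"tx":-0.031,"ty":0,"tz":0,"ax":0,"ay":0.205,"az":0},{"tx":-0.037,"ty":0,"tz":0,"ax":0,"ay":0.245,"az":0},{"tx":-0.043,"ty":0,"tz":0,"ax":0,"ay":0.285,"az":0},{"tx":-0.049,"ty":0,"tz":0,"ax":0,"ay":0.325,"az":0},{"tx":-0.054,"ty":0,"tz":0,"ax":0,"ay":0.36,"az":0},{"tx":-0.059,"ty":0,"tz":0,"ax":0,"ay":0.39,"az":0},{"tx":-0.063,"ty":0,"tz":0,"ax":0,"ay":0.418,"az":0},{"tx":-0.066,"ty":0,"tz":0,"ax":0,"ay":0.435,"az":0},{"tx":-0.067,"ty":0,"tz":0,"ax":0,"ay":0.443,"az":0},{"tx":-0.067,"ty":0,"tz":0,"ax":0,"ay":0.443,"az":0}]'
python3 - <<'E'
from m import *
st()
snap('wrist','wrist8')
for w in [([.457,.212,.295],-25),([.457,.212,.295],-84)]: rows([w])
E
```

```text
t: 13.07
tool_pos: [0.4803, -0.0176, 0.2952]
ee_rot: [0.0, 0.708, -0.706, -0.001]
contact_force: [1.2, 0.3, -5.3]
opening: 0.145
t 13.07 q [ 0.185  0.292 -0.27   1.84   0.089  1.023 -1.689] p [ 0.48  -0.018  0.295] yaw -89.82 xdown 0.03 ydown -0.07 F [ 1.206  0.263 -5.252] op 0.145
{'tx': -0.289, 'ty': 0.029, 'tz': 0.0, 'ax': 0.001, 'ay': 0.001, 'az': -0.755} rows>= 5.6 9.1
{'tx': -0.289, 'ty': 0.029, 'tz': 0.0, 'ax': 0.001, 'ay': 0.0, 'az': -0.069} rows>= 5.6 0.8
```

View pics/wrist8.png

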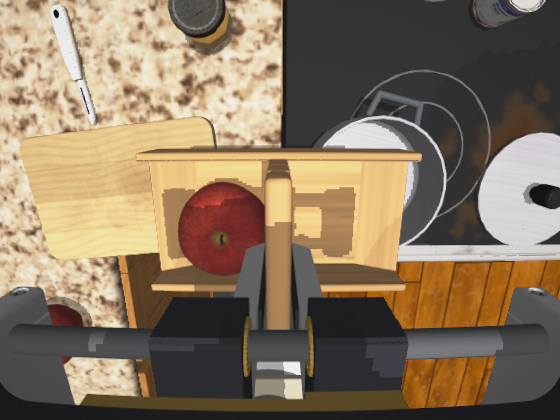

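The apple is at (222,228) and stays in the levelled caddy; the other bay is empty. I'll carry it back with its long side along the board.

```bash
python3 -m jog '[{"tx":-0.004,"ty":0,"tz":0,"ax":0,"ay":0,"az":0},{"tx":-0.012,"ty":0.001,"tz":0,"ax":0,"ay":0,"az":-0.003},{"tx":-0.025,"ty":0.003,"tz":0,"ax":0,"ay":0,"az":-0.006},{"tx":-0.043,"ty":0.005,"tz":0,"ax":0,"ay":0,"az":-0.01},{"tx":-0.065,"ty":0.007,"tz":0,"ax":0,"ay":0,"az":-0.015},{"tx":-0.09,"ty":0.009,"tz":0,"ax":0,"ay":0,"az":-0.021},{"tx":-0.117,"ty":0.012,"tz":0,"ax":0,"ay":0,"az":-0.028},{"tx":-0.145,"ty":0.015,"tz":0,"ax":0,"ay":0,"az":-0.035},{"tx":-0.172,"ty":0.017,"tz":0,"ax":0,"ay":0,"az":-0.041},{"tx":-0.199,"ty":0.02,"tz":0,"ax":0,"ay":0,"az":-0.048},{"tx":-0.224,"ty":0.023,"tz":0,"ax":0,"ay":0,"az":-0.054},{"tx":-0.246,"ty":0.025,"tz":0,"ax":0,"ay":0,"az":-0.059},{"tx":-0.264,"ty":0.027,"tz":0,"ax":0,"ay":0,"az":-0.063},{"tx":-0.277,"ty":0.028,"tz":0,"ax":0,"ay":0,"az":-0.066},{"tx":-0.285,"ty":0.029,"tz":0,"ax":0,"ay":0,"az":-0.069},{"tx":-0.289,"ty":0.029,"tz":0,"ax":0,"ay":0,"az":-0.069},{"tx":-0.289,"ty":0.029,"tz":0,"ax":0,"ay":0,"az":-0.069}]'
python3 - <<'E'
from m import *
st()
snap('wrist','wrist9');snap('scene','scene9')
rows([([.457,.212,.136],-84),([.457,.212,.1315],-84)])
E
```

```text
t: 14.53
tool_pos: [0.4578, 0.2114, 0.2945]
ee_rot: [0.001, 0.743, -0.67, -0.0]
contact_force: [0.2, -0.6, -4.6]
opening: 0.147
t 14.53 q [-0.21   0.339 -0.379  1.783  0.142  1.048 -2.108] p [0.458 0.211 0.294] yaw -84.06 xdown -0.02 ydown -0.08 F [ 0.232 -0.559 -4.629] op 0.147
{'tx': -0.003, 'ty': 0.001, 'tz': 0.198, 'ax': 0.001, 'ay': -0.001, 'az': -0.002} rows>= 3.8 0.0
{'tx': -0.003, 'ty': 0.001, 'tz': 0.204, 'ax': 0.001, 'ay': -0.001, 'az': -0.002} rows>= 3.9 0.0
```

View pics/wrist9.png

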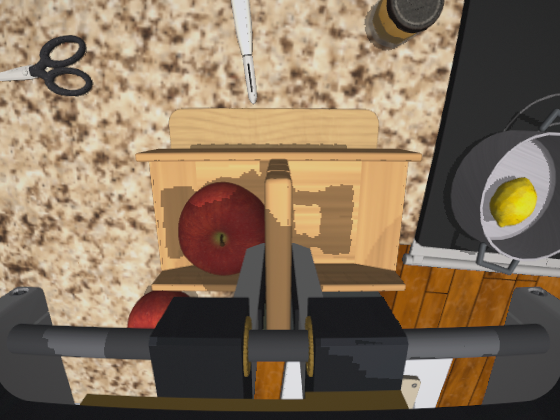

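View pics/scene9.png

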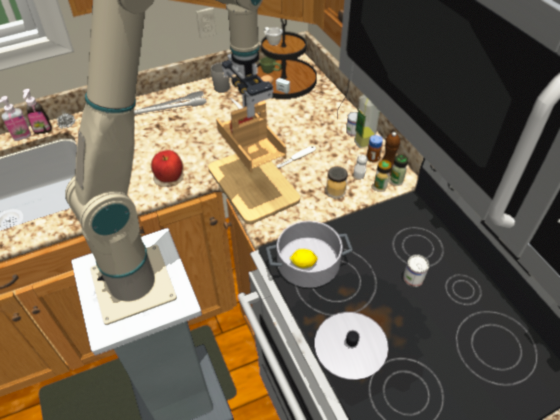

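The caddy hangs squarely over the board, and the lemon is in the pot at wrist (512,203) and scene (302,259). I'll lower it.

```bash
python3 -m jog '[{"tx":-0.003,"ty":0.001,"tz":0.01,"ax":0,"ay":0,"az":0},{"tx":-0.003,"ty":0.001,"tz":0.03,"ax":0,"ay":0,"az":0},{"tx":-0.003,"ty":0.001,"tz":0.06,"ax":0,"ay":0,"az":0},{"tx":-0.003,"ty":0.001,"tz":0.09,"ax":0,"ay":0,"az":0},{"tx":-0.003,"ty":0.001,"tz":0.12,"ax":0,"ay":0,"az":0},{"tx":-0.003,"ty":0.001,"tz":0.145,"ax":0,"ay":0,"az":0},{"tx":-0.003,"ty":0.001,"tz":0.165,"ax":0,"ay":0,"az":0},{"tx":-0.003,"ty":0.001,"tz":0.18,"ax":0,"ay":0,"az":0},{"tx":-0.003,"ty":0.001,"tz":0.19,"ax":0,"ay":0,"az":0},{"tx":-0.003,"ty":0.001,"tz":0.197,"ax":0,"ay":0,"az":0},{"tx":-0.003,"ty":0.001,"tz":0.2,"ax":0,"ay":0,"az":0},{"tx":-0.003,"ty":0.001,"tz":0.203,"ax":0,"ay":0,"az":0},{"tx":-0.003,"ty":0.001,"tz":0.203,"ax":0,"ay":0,"az":0},{"tx":-0.003,"ty":0.001,"tz":0.203,"ax":0,"ay":0,"az":0}]'
python3 -c "
from m import *
st()"
```

```text
t: 15.8
tool_pos: [0.457, 0.2135, 0.1326]
ee_rot: [0.0, 0.743, -0.67, -0.0]
contact_force: [0.8, 0.1, -4.7]
opening: 0.146
t 15.8 q [-0.278  0.542 -0.312  1.987  0.265  0.651 -2.227] p [0.457 0.214 0.133] yaw -84.09 xdown -0.0 ydown -0.01 F [ 0.795  0.105 -4.7  ] op 0.146
```

```bash
python3 -m jog '[{"tx":0,"ty":0,"tz":0.001,"ax":0,"ay":0,"az":0},{"tx":0,"ty":0,"tz":0.002,"ax":0,"ay":0,"az":0},{"tx":0,"ty":0,"tz":0.002,"ax":0,"ay":0,"az":0},{"tx":0,"ty":0,"tz":0.002,"ax":0,"ay":0,"az":0}]'
```

```text
t: 16.13
tool_pos: [0.4571, 0.2135, 0.1316]
ee_rot: [-0.0, 0.743, -0.67, 0.0]
contact_force: [-2.5, -0.9, 6.8]
opening: 0.147
```

```bash
python3 -m jog '[{"tx":0,"ty":0,"tz":0,"ax":0,"ay":0,"az":0},{"tx":0,"ty":0,"tz":0,"ax":0,"ay":0,"az":0},{"tx":0,"ty":0,"tz":0,"ax":0,"ay":0,"az":0},{"tx":0,"ty":0,"tz":0,"ax":0,"ay":0,"az":0},{"tx":0,"ty":0,"tz":0,"ax":0,"ay":0,"az":0},{"tx":0,"ty":0,"tz":0,"ax":0,"ay":0,"az":0},{"tx":0,"ty":0,"tz":0,"ax":0,"ay":0,"az":0},{"tx":0,"ty":0,"tz":0,"ax":0,"ay":0,"az":0},{"tx":0,"ty":0,"tz":-0.01,"ax":0,"ay":0,"az":0},{"tx":0,"ty":0,"tz":-0.03,"ax":0,"ay":0,"az":0},{"tx":0,"ty":0,"tz":-0.07,"ax":0,"ay":0,"az":0},{"tx":0,"ty":0,"tz":-0.12,"ax":0,"ay":0,"az":0},{"tx":0,"ty":0,"tz":-0.17,"ax":0,"ay":0,"az":0},{"tx":0,"ty":0,"tz":-0.21,"ax":0,"ay":0,"az":0},{"tx":0,"ty":0,"tz":-0.22,"ax":0,"ay":0,"az":0}]' 0.4
python3 - <<'E'
from m import *
st()
snap('wrist','wrist10')
P=cloud('wrist10').reshape(-1,3);P=P[~np.isnan(P[:,0])]
k=(abs(P[:,0]-.457)<.09)&(abs(P[:,1]-.212)<.1)
r=P[k&(P[:,2]>.145)&(P[:,2]<.175)]; print(len(r),cv2.minAreaRect(r[:,:2].astype(np.float32)),np.median(r[:,2]))
rows([([.46,-.15,.33],-85),([.463,-.424,.25],-85)])
E
```

```text
t: 17.38
tool_pos: [0.4591, 0.2152, 0.3126]
ee_rot: [-0.004, 0.743, -0.67, 0.002]
contact_force: [0.2, 0.7, 0.7]
opening: 0.703
t 17.38 q [-0.207  0.321 -0.388  1.756  0.137  1.082 -2.108] p [0.459 0.215 0.313] yaw -84.07 xdown 0.18 ydown 0.48 F [0.201 0.688 0.669] op 0.703
1225 ((0.4570256173610687, 0.21336810290813446), (0.10932517796754837, 0.013546399772167206), 6.353809833526611) 0.15927042418051707
{'tx': 0.454, 'ty': 0.045, 'tz': -0.025, 'ax': -0.005, 'ay': 0.002, 'az': 0.011} rows>= 8.8 0.1
{'tx': 0.795, 'ty': 0.078, 'tz': 0.074, 'ax': -0.005, 'ay': 0.002, 'az': 0.011} rows>= 15.4 0.1
```

View pics/wrist10.png

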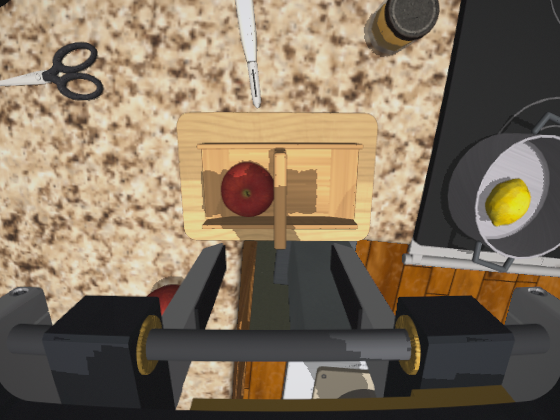

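The caddy stands on the board at (.457,.213), a few mm from its middle, with the apple in at (247,188). The lemon is in the pot at (509,202). On to the lid.

```bash
python3 -m jog '[{"tx":0.454,"ty":0.045,"tz":-0.025,"ax":-0.005,"ay":0.002,"az":0.011},{"tx":0.454,"ty":0.045,"tz":-0.025,"ax":-0.005,"ay":0.002,"az":0.011},{"tx":0.454,"ty":0.045,"tz":-0.025,"ax":-0.005,"ay":0.002,"az":0.011},{"tx":0.454,"ty":0.045,"tz":-0.025,"ax":-0.005,"ay":0.002,"az":0.011},{"tx":0.454,"ty":0.045,"tz":-0.025,"ax":-0.005,"ay":0.002,"az":0.011},{"tx":0.454,"ty":0.045,"tz":-0.025,"ax":-0.005,"ay":0.002,"az":0.011},{"tx":0.454,"ty":0.045,"tz":-0.025,"ax":-0.005,"ay":0.002,"az":0.011},{"tx":0.454,"ty":0.045,"tz":-0.025,"ax":-0.005,"ay":0.002,"az":0.011},{"tx":0.795,"ty":0.078,"tz":0.074,"ax":-0.005,"ay":0.002,"az":0.011},{"tx":0.795,"ty":0.078,"tz":0.074,"ax":-0.005,"ay":0.002,"az":0.011},{"tx":0.795,"ty":0.078,"tz":0.074,"ax":-0.005,"ay":0.002,"az":0.011},{"tx":0.795,"ty":0.078,"tz":0.074,"ax":-0.005,"ay":0.002,"az":0.011},{"tx":0.795,"ty":0.078,"tz":0.074,"ax":-0.005,"ay":0.002,"az":0.011},{"tx":0.795,"ty":0.078,"tz":0.074,"ax":-0.005,"ay":0.002,"az":0.011},{"tx":0.795,"ty":0.078,"tz":0.074,"ax":-0.005,"ay":0.002,"az":0.011},{"tx":0.795,"ty":0.078,"tz":0.074,"ax":-0.005,"ay":0.002,"az":0.011},{"tx":0.795,"ty":0.078,"tz":0.074,"ax":-0.005,"ay":0.002,"az":0.011},{"tx":0.795,"ty":0.078,"tz":0.074,"ax":-0.005,"ay":0.002,"az":0.011},{"tx":0.795,"ty":0.078,"tz":0.074,"ax":-0.005,"ay":0.002,"az":0.011}]' 0.6
python3 - <<'E'
from m import *
st()
snap('wrist','wrist11')
P=cloud('wrist11').reshape(-1,3);P=P[~np.isnan(P[:,0])]
d=np.hypot(P[:,0]-.463,P[:,1]+.424)
k=P[(d<.05)&(P[:,2]>.045)&(P[:,2]<.1)]; print(len(k),cv2.minAreaRect(k[:,:2].astype(np.float32)),np.percentile(k[:,2],[50,99]))
t=k[k[:,2]>np.percentile(k[:,2],50)-.003]; c=cv2.minEnclosingCircle(t[:,:2].astype(np.float32));print('top',c)
d=np.hypot(*(P[:,:2]-np.array(c[0])).T)
for a in [.02,.025,.03,.04,.05,.06,.07,.08,.09,.1,.12]:
    m=(abs(d-a)<.003)&(P[:,2]<.1)&(P[:,2]>-.02); print(a,m.sum(),np.median(P[m,2]).round(4))
l=P[(d<.11)&(P[:,2]>.008)&(P[:,2]<.03)]; print('lid',cv2.minEnclosingCircle(l[:,:2].astype(np.float32)))
E
```

```text
t: 19.02
tool_pos: [0.4604, -0.4238, 0.2467]
ee_rot: [0.004, 0.738, -0.675, -0.003]
contact_force: [0.5, -0.2, 0.6]
opening: 0.796
t 19.02 q [ 0.771  0.558 -0.126  1.529  0.084  1.066 -0.859] p [ 0.46  -0.424  0.247] yaw -84.95 xdown -0.05 ydown -0.54 F [ 0.47  -0.185  0.559] op 0.796
617 ((0.464886873960495, -0.4240705370903015), (0.03204276040196419, 0.03279409557580948), 3.7972359657287598) [0.059 0.061]
top ((0.46438026428222656, -0.4240674674510956), 0.016594987362623215)
0.02 258 0.0159
0.025 449 0.016
0.03 633 0.016
0.04 838 0.016
0.05 1053 0.016
0.06 1247 0.0158
0.07 1431 0.0147
0.08 1619 0.0135
0.09 1567 0.0123
0.1 1802 0.002
0.12 2162 0.0019
lid ((0.4639117419719696, -0.42438581585884094), 0.09301052987575531)
```

View pics/wrist11.png

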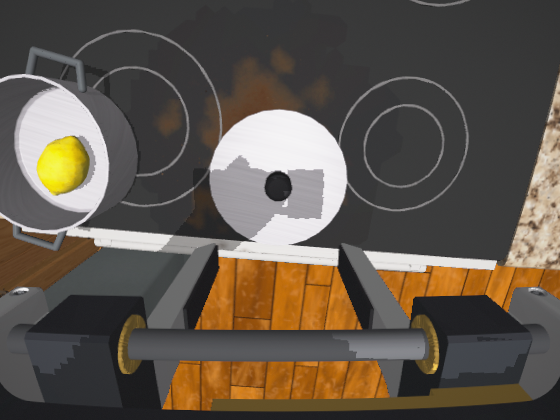

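The knob is at wrist (279,186), i.e. (.464,-.424), with its top at z≈.060 and the lid at z≈.016-.018. Descending.

Run:
```python
from m import *
rows([([.4642,-.4242,.1],-85),([.4642,-.4242,.028],-85)])
```

```text
{'tx': 0.001, 'ty': -0.006, 'tz': 0.184, 'ax': 0.006, 'ay': -0.001, 'az': 0.001} rows>= 3.5 0.1
{'tx': 0.001, 'ty': -0.006, 'tz': 0.274, 'ax': 0.006, 'ay': -0.001, 'az': 0.001} rows>= 5.3 0.1
```

```bash
python3 -m jog '[{"tx":0.001,"ty":-0.006,"tz":0.05,"ax":0.006,"ay":0,"az":0},{"tx":0.001,"ty":-0.006,"tz":0.1,"ax":0.006,"ay":0,"az":0},{"tx":0.001,"ty":-0.006,"tz":0.15,"ax":0.006,"ay":0,"az":0},{"tx":0.001,"ty":-0.006,"tz":0.2,"ax":0.006,"ay":0,"az":0},{"tx":0.001,"ty":-0.006,"tz":0.24,"ax":0.006,"ay":0,"az":0},{"tx":0.001,"ty":-0.006,"tz":0.265,"ax":0.006,"ay":0,"az":0},{"tx":0.001,"ty":-0.006,"tz":0.274,"ax":0.006,"ay":0,"az":0},{"tx":0.001,"ty":-0.006,"tz":0.274,"ax":0.006,"ay":0,"az":0},{"tx":0.001,"ty":-0.006,"tz":0.274,"ax":0.006,"ay":0,"az":0}]' 0.6
python3 -c "
from m import *
st()"
```

```text
t: 19.82
tool_pos: [0.4646, -0.4265, 0.0298]
ee_rot: [0.001, 0.738, -0.675, 0.002]
contact_force: [0.4, -0.5, -0.1]
opening: 0.8
t 19.82 q [ 0.757  0.82  -0.098  1.707  0.128  0.616 -0.898] p [ 0.465 -0.427  0.03 ] yaw -84.95 xdown -0.25 ydown 0.11 F [ 0.429 -0.49  -0.144] op 0.8
```

```bash
python3 -m jog '[{"tx":0,"ty":0,"tz":0,"ax":0,"ay":0,"az":0},{"tx":0,"ty":0,"tz":0,"ax":0,"ay":0,"az":0},{"tx":0,"ty":0,"tz":0,"ax":0,"ay":0,"az":0},{"tx":0,"ty":0,"tz":0,"ax":0,"ay":0,"az":0},{"tx":0,"ty":0,"tz":0,"ax":0,"ay":0,"az":0},{"tx":0,"ty":0,"tz":0,"ax":0,"ay":0,"az":0},{"tx":0,"ty":0,"tz":0,"ax":0,"ay":0,"az":0},{"tx":0,"ty":0,"tz":0,"ax":0,"ay":0,"az":0},{"tx":0,"ty":0,"tz":0,"ax":0,"ay":0,"az":0},{"tx":0,"ty":0,"tz":0,"ax":0,"ay":0,"az":0},{"tx":0,"ty":0,"tz":0,"ax":0,"ay":0,"az":0}]' -1
python3 - <<'E'
from m import *
st()
rows([([.4646,-.425,.2],-85),([.4815,-.145,.2],-85)])
E
```

```text
t: 20.73
tool_pos: [0.4632, -0.4257, 0.0286]
ee_rot: [0.001, 0.737, -0.676, 0.001]
contact_force: [-0.5, 4.4, 5.9]
opening: 0.352
t 20.73 q [ 0.757  0.821 -0.099  1.709  0.127  0.617 -0.898] p [ 0.463 -0.426  0.029] yaw -85.01 xdown -0.1 ydown -0.01 F [-0.519  4.407  5.909] op 0.352
{'tx': -0.0, 'ty': -0.002, 'tz': -0.214, 'ax': 0.0, 'ay': -0.001, 'az': -0.0} rows>= 4.1 0.0
{'tx': -0.347, 'ty': -0.053, 'tz': -0.215, 'ax': 0.0, 'ay': -0.001, 'az': -0.0} rows>= 7.9 0.0
```

Gripped (33 mm across the knob). I'll lift and carry it over the pot.

```bash
python3 -m jog '[{"tx":0,"ty":0,"tz":-0.01,"ax":0,"ay":0,"az":0},{"tx":0,"ty":0,"tz":-0.03,"ax":0,"ay":0,"az":0},{"tx":0,"ty":0,"tz":-0.06,"ax":0,"ay":0,"az":0},{"tx":0,"ty":0,"tz":-0.1,"ax":0,"ay":0,"az":0},{"tx":0,"ty":0,"tz":-0.14,"ax":0,"ay":0,"az":0},{"tx":-0.01,"ty":-0.002,"tz":-0.18,"ax":0,"ay":0,"az":0},{"tx":-0.03,"ty":-0.005,"tz":-0.2,"ax":0,"ay":0,"az":0},{"tx":-0.06,"ty":-0.01,"tz":-0.212,"ax":0,"ay":0,"az":0},{"tx":-0.1,"ty":-0.016,"tz":-0.215,"ax":0,"ay":0,"az":0},{"tx":-0.14,"ty":-0.022,"tz":-0.215,"ax":0,"ay":0,"az":0},{"tx":-0.18,"ty":-0.028,"tz":-0.215,"ax":0,"ay":0,"az":0},{"tx":-0.22,"ty":-0.034,"tz":-0.215,"ax":0,"ay":0,"az":0},{"tx":-0.26,"ty":-0.04,"tz":-0.215,"ax":0,"ay":0,"az":0},{"tx":-0.295,"ty":-0.045,"tz":-0.215,"ax":0,"ay":0,"az":0},{"tx":-0.32,"ty":-0.049,"tz":-0.215,"ax":0,"ay":0,"az":0},{"tx":-0.338,"ty":-0.052,"tz":-0.215,"ax":0,"ay":0,"az":0},{"tx":-0.347,"ty":-0.053,"tz":-0.215,"ax":0,"ay":0,"az":0},{"tx":-0.347,"ty":-0.053,"tz":-0.215,"ax":0,"ay":0,"az":0},{"tx":-0.347,"ty":-0.053,"tz":-0.215,"ax":0,"ay":0,"az":0}]'
python3 - <<'E'
from m import *
from scipy.optimize import least_squares
st()
snap('scene','scene12');snap('side','side12');snap('wrist','wrist12')
for tag in ['side12','scene12']:
    P=cloud(tag).reshape(-1,3);P=P[~np.isnan(P[:,0])]
    d=np.hypot(P[:,0]-.481,P[:,1]+.145)
    l=P[(d<.12)&(P[:,2]>.165)&(P[:,2]<.2)];print(tag,'lid',cv2.minEnclosingCircle(l[:,:2].astype(np.float32)), np.percentile(l[:,2],[5,50,95]))
    A=np.c_[l[:,:2],np.ones(len(l))];print('tilt',np.linalg.lstsq(A,l[:,2],rcond=None)[0][:2])
crop('side12',250,130,410,270,5)
E
```

```text
t: 22.32
tool_pos: [0.4814, -0.1472, 0.1996]
ee_rot: [0.001, 0.737, -0.676, 0.002]
contact_force: [-0.3, -0.2, -3.0]
opening: 0.346
t 22.32 q [ 0.341  0.429 -0.144  1.926  0.09   0.791 -1.338] p [ 0.481 -0.147  0.2  ] yaw -85.05 xdown -0.26 ydown 0.03 F [-0.284 -0.24  -3.049] op 0.346
side12 lid ((0.48218002915382385, -0.14495402574539185), 0.09581483155488968) [0.183 0.188 0.192]
tilt [ 0.004 -0.002]
scene12 lid ((0.48151177167892456, -0.15003103017807007), 0.09432445466518402) [0.181 0.186 0.19 ]
tilt [0.004 0.002]
```

View pics/side12_c250_130.png

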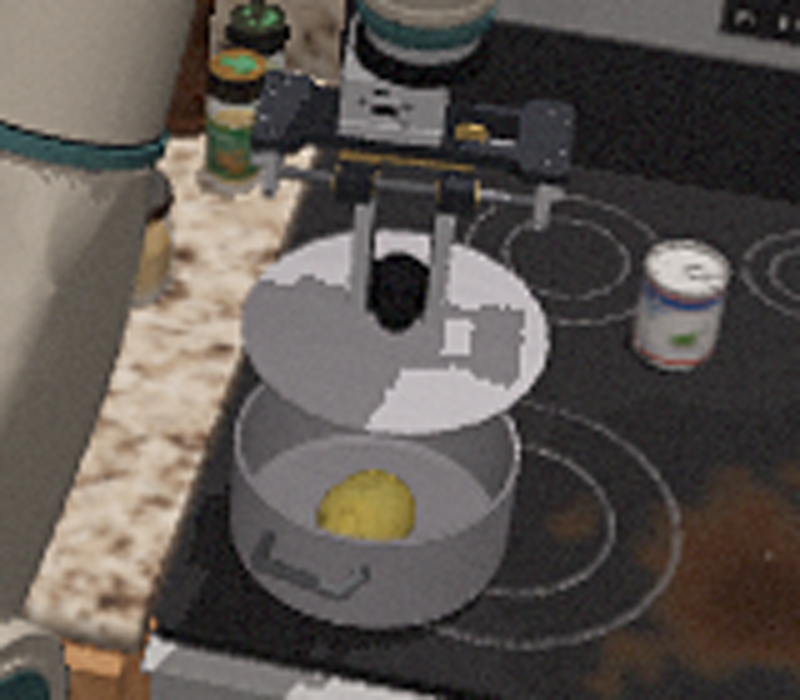

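View pics/wrist12.png

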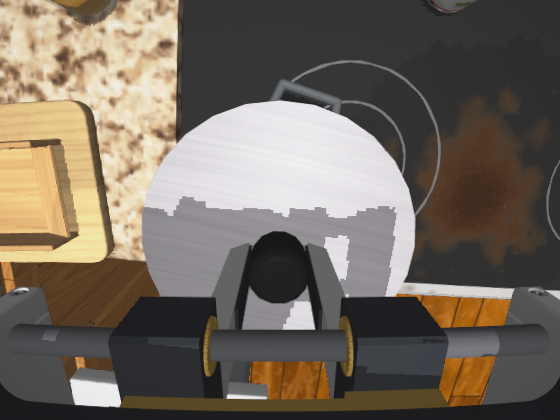

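The lid hangs level over the pot. Both the scene and side views put it 3 mm short in y, so I'll correct that while lowering.

```bash
python3 -m jog '[{"tx":-0.004,"ty":0,"tz":0.01,"ax":0,"ay":0,"az":0},{"tx":-0.004,"ty":0,"tz":0.03,"ax":0,"ay":0,"az":0},{"tx":-0.004,"ty":0,"tz":0.055,"ax":0,"ay":0,"az":0},{"tx":-0.004,"ty":0,"tz":0.075,"ax":0,"ay":0,"az":0},{"tx":-0.004,"ty":0,"tz":0.09,"ax":0,"ay":0,"az":0},{"tx":-0.004,"ty":0,"tz":0.1,"ax":0,"ay":0,"az":0},{"tx":-0.004,"ty":0,"tz":0.105,"ax":0,"ay":0,"az":0},{"tx":-0.004,"ty":0,"tz":0.109,"ax":0,"ay":0,"az":0},{"tx":-0.004,"ty":0,"tz":0.112,"ax":0,"ay":0,"az":0},{"tx":-0.004,"ty":0,"tz":0.114,"ax":0,"ay":0,"az":0},{"tx":-0.004,"ty":0,"tz":0.114,"ax":0,"ay":0,"az":0},{"tx":-0.004,"ty":0,"tz":0.114,"ax":0,"ay":0,"az":0}]'
```

```text
t: 23.47
tool_pos: [0.4815, -0.1433, 0.1087]
ee_rot: [0.001, 0.737, -0.676, 0.002]
contact_force: [0.2, 0.7, -3.4]
opening: 0.35
```

```bash
python3 -m jog '[{"tx":0,"ty":0,"tz":0.001,"ax":0,"ay":0,"az":0},{"tx":0,"ty":0,"tz":0.002,"ax":0,"ay":0,"az":0},{"tx":0,"ty":0,"tz":0.002,"ax":0,"ay":0,"az":0},{"tx":0,"ty":0,"tz":0.002,"ax":0,"ay":0,"az":0}]'
```

```text
t: 23.8
tool_pos: [0.4816, -0.1434, 0.1075]
ee_rot: [0.001, 0.737, -0.676, 0.002]
contact_force: [-1.1, -0.1, 6.4]
opening: 0.355
```

Contact is at the predicted seat height (TCP .1075 against .1076). Releasing.

```bash
python3 -m jog '[{"tx":0,"ty":0,"tz":0,"ax":0,"ay":0,"az":0},{"tx":0,"ty":0,"tz":0,"ax":0,"ay":0,"az":0},{"tx":0,"ty":0,"tz":0,"ax":0,"ay":0,"az":0},{"tx":0,"ty":0,"tz":0,"ax":0,"ay":0,"az":0},{"tx":0,"ty":0,"tz":0,"ax":0,"ay":0,"az":0},{"tx":0,"ty":0,"tz":0,"ax":0,"ay":0,"az":0},{"tx":0,"ty":0,"tz":-0.01,"ax":0,"ay":0,"az":0},{"tx":0,"ty":0,"tz":-0.03,"ax":0,"ay":0,"az":0},{"tx":0,"ty":0,"tz":-0.07,"ax":0,"ay":0,"az":0},{"tx":0,"ty":0,"tz":-0.12,"ax":0,"ay":0,"az":0},{"tx":0,"ty":0,"tz":-0.17,"ax":0,"ay":0,"az":0},{"tx":0,"ty":0,"tz":-0.22,"ax":0,"ay":0,"az":0},{"tx":0,"ty":0,"tz":-0.25,"ax":0,"ay":0,"az":0},{"tx":0,"ty":0,"tz":-0.25,"ax":0,"ay":0,"az":0},{"tx":0,"ty":0,"tz":-0.25,"ax":0,"ay":0,"az":0}]' 0.6
python3 - <<'E'
from m import *
st()
for n in ['scene','side','wrist']: snap(n,n+'13')
for tag in ['side13','scene13','wrist13']:
    P=cloud(tag).reshape(-1,3);P=P[~np.isnan(P[:,0])]
    d=np.hypot(P[:,0]-.481,P[:,1]+.145)
    l=P[(d<.12)&(P[:,2]>.085)&(P[:,2]<.11)];print(tag,'lid',cv2.minEnclosingCircle(l[:,:2].astype(np.float32)), np.percentile(l[:,2],[5,50,95]))
    A=np.c_[l[:,:2],np.ones(len(l))];print('tilt',np.linalg.lstsq(A,l[:,2],rcond=None)[0][:2])
    k=P[(d<.04)&(P[:,2]>.12)&(P[:,2]<.16)];print('knob',cv2.minAreaRect(k[:,:2].astype(np.float32))[:2],k[:,2].max())
    w=P[(d<.1)&(d>.07)&(P[:,2]>.02)&(P[:,2]<.075)]; print('wall',len(w))
E
```

```text
t: 25.05
tool_pos: [0.4816, -0.1427, 0.3084]
ee_rot: [0.0, 0.737, -0.676, 0.003]
contact_force: [-0.7, 0.4, -0.2]
opening: 0.796
t 25.05 q [ 0.349  0.304 -0.16   1.775  0.059  1.061 -1.316] p [ 0.482 -0.143  0.308] yaw -85.03 xdown -0.27 ydown 0.21 F [-0.674  0.363 -0.212] op 0.796
side13 lid ((0.4801429808139801, -0.14113302528858185), 0.09767264872789383) [0.091 0.096 0.101]
tilt [0.006 0.003]
knob ((0.47900858521461487, -0.1407318413257599), (0.03551178425550461, 0.03367599844932556)) 0.14573098529347983
wall 594
scene13 lid ((0.4838063716888428, -0.14504778385162354), 0.09566456824541092) [0.089 0.093 0.098]
tilt [0.    0.002]
knob ((0.48097357153892517, -0.14786894619464874), (0.03312573581933975, 0.03005330078303814)) 0.14175651617526075
wall 719
wrist13 lid ((0.4826577603816986, -0.1445675939321518), 0.09289005398750305) [0.091 0.094 0.096]
tilt [-0.001 -0.   ]
knob ((0.4830194115638733, -0.1437734067440033), (0.032873962074518204, 0.032358959317207336)) 0.14108735643228548
wall 63
```

View pics/scene13.png

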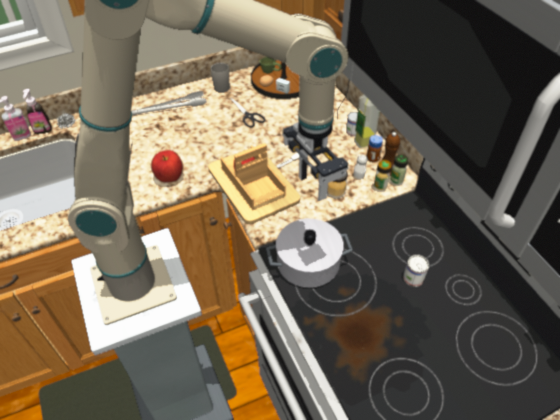

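View pics/side13.png

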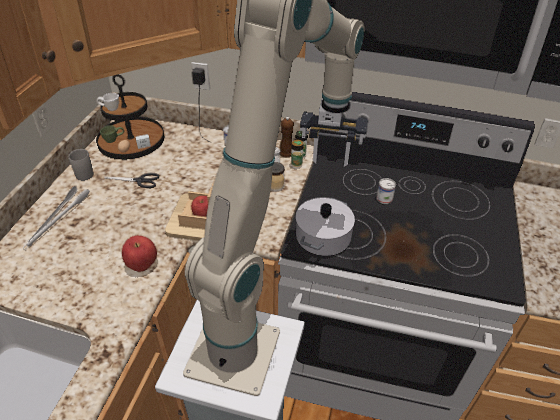

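View pics/wrist13.png

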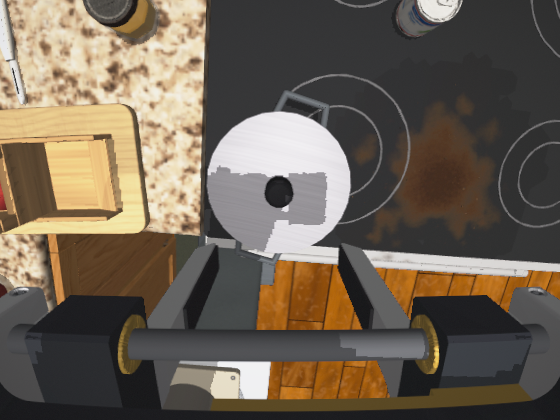

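```bash
python3 -c "
from cell import ctrl
print(ctrl.job_done())"
```

```text
the job is handed in; nothing more can be done
None
```

The job is handed in at t ≈ 25.2 s of the 67 s allowed; no verdict was reported.

**What I did:** I lifted the caddy by its rail, turned it so the lemon's bay faced the pot, and tipped it slowly to 38°. The lemon rolled into the pot. I levelled the caddy, stood it on the board along the board's long side and let go. Then I lifted the lid by its knob, set it on the pot, released it and raised the arm clear.

**Last checks:**
- **Caddy:** after release its centre was at (0.457, 0.213). The board's middle is about (0.457, 0.209), so it is roughly 4 mm off. The apple is still in it.
- **Lemon:** the pictures show it in the pot up to the moment the lid went on.
- **Lid:** it made contact at the predicted seat height (TCP 0.1075, expected 0.1076). All three cameras show it level within about 0.4°. It is centred on the pot within about 3 mm.
- **Robot:** the gripper is 0.3 m up and open, with under 1 N on the wrist.
- **Other things:** the jar and tin look unmoved in the last pictures. The peeler looked unmoved in the last view that showed it whole, just after the caddy was set down. I did not measure any of the three at the end.

**Disagreements:** the scene and side cameras differ by 4 to 7 mm in y. I corrected the lid by comparing lid and pot within each camera. The wrist view, taken at the end, agreed with that placement. No check failed.

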